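# Stow the chuck key and lower the lathe's chuck guard

### The arm

A 7-joint arm with a two-finger parallel gripper is mounted at the origin on the work surface. World frame = base frame: x ahead of the robot, y to its left, z up, the work surface at z = 0. Lengths are in m, angles in rad, forces in N, time in s.
With the tool pointing down it reaches from about 0.4 to 0.85 m from the base axis. Payload 4.5 kg.
Tool frame: the origin (TCP) lies at the very end of the fingers, on their centre line; the grasp point (between the pads) lies 19 mm behind it; z points along the fingers, y is the line along which they close (so a half turn about z gives the same grasp; the last joint's range is limited). The gripper opens to 88 mm and grips with 3 to 60 N. Pads are 18 mm wide; open, the fingers measure 123 mm over their backs; the gripper's body (75 mm by 187 mm) begins 45 mm behind the grasp point.
Start: joints at [-1.234, 0.689, -0.195, 1.565, 0.157, 0.902, -0.215], TCP at [0.186, 0.597, 0.217] pointing down, gripper open.
Joint ranges: [-3.01, 3.01], [-0.46, 2.08], [-1.47, 1.51], [0.13, 2.56], [-1, 4.14], [0.04, 2.09], [-2.66, 2.66]. Speed limits (rad/s): [2.57, 2.57, 3.14, 3.14, 3.14, 3.14, 3.14].

### API

Orientations are given as a unit quaternion [x, y, z, w].
In Python, from plant import r gives the robot as it stands. The module is installed in compiled form; this text tells all that it offers.
- The arm moves only by the tool step_arm, never from a script. Its argument "increments" is a list of rows, each a list of 2 entries, a list of its own where there are three numbers: the shift along the world's x, y, z in cm, then the turn, a rotation vector about the world's x, y, z in degrees. A call has exactly 10 rows; each row shifts and turns the commanded pose from where the row before left it; what a row does not reach is not made up. A row lasts 1/10 s, in which the tool goes at most 50 mm and 8.59 degrees, less where a joint would pass 70% of its speed; a pose out of reach is approached as far as the arm can. A call is refused whole if a number of a shift passes 5 or a number of a turn 8.59, either way. A call with a gripper value outside its range is refused whole. "fingers" is the opening, from 0 (shut) to 1 (fully open), set as the call begins (left out, the last holds). The fingers move at their own pace and stop on an object; "grip_force" is the grip in N (left out, the last holds). Time passes only in rows, so rows that do not move let the fingers close, or fill a call up. It gives the time, the measured TCP pose, the force, the opening and the grip force at its end, in the units of the state.
- r.get_state(): the state, without advancing time (a new reading comes with each control period).
- r.snapshot(name): name is "scene" or "side" or "wrist"; returns (picture, depth): 420x560x3 uint8, red, green, blue; 420x560 float32, m along the optical axis (not along the pixel's ray), 0 where there is no reading.
- r.calibration(name): a dict with "fov_y" (degrees; the focal length in pixels is half the picture's height over the tangent of half this angle, whatever the lens; pixels are square), "cx", "cy" (the principal point, pixels), "R" (3x3) and "t" (3): a world point X has camera coordinates R X + t. Camera axes: x right, y down, z forward; pixel columns grow to the right and rows downward; lengths in m; the calibration is good to about 2 mm. A picture is of the moment at which its call begins: read the wrist's pose just before it. calibration takes no time and is no camera call; for the wrist camera it gives the pose at the moment of the call.
- r.finish_job(): hands the job in; it is judged then, once.
The state is a dict: "clock": time; "q": joint angles; "qd": joint speeds; "joint_torque": joint torques, N m; "tool_pos": TCP position; "eef_rot": TCP orientation; "contact_force": force on the tool from outside, world axes, zero at the start; "moment": the same for the moment, N m; "opening": opening from 0.0 (shut) to 1.0 (fully open); "finger_force": force on a finger pad.
Only numpy, scipy, OpenCV 4.12 (cv2) and the standard library are available. Lean on these libraries where they do the work, as an engineer would, in place of code of your own. Each camera call takes 0.05 s, during which the arm holds its last target. There are 200 camera calls.

### The job

The blank is clamped and the lathe is to be started: draw the chuck key up out of the chuck and hang it upright by its collar in the free middle notch of the wooden tool rack, slid right to the back of the notch. Then swing the clear chuck guard fully down over the chuck. Leave the tools hanging in the rack and the other things on the bench where they are.

Things in the scene. Friction and masses are not known exactly. Their poses are not given: they have to be found in the camera images.
- key: Steel T chuck key, 117 mm, 0.26 kg. Origin: lower end; z up along it, x along the T-bar. Going up: 10 mm square drive to z 20 mm, 12 mm round shank to 78, 32 mm round collar to 83, square head 22 x 22 mm to 117. T-bar 10 mm thick, 123 mm long, through the head at z 106. Starts upright, loose, in the chuck's 18 mm deep square socket. Grip the head's bare faces, fingers closing along y.
- key_head (a point): Point inside the key's square head, on its axis, 10 mm below its top (29 mm above the collar's underside, 107 mm above the lower end); axes as the key's.
- key_collar (a point): Centre of the underside of the key's collar; this face rests on the rack when the key hangs. Axes as the key's.
- socket (a point): Mouth of the square socket on top of the chuck, 158 mm above the bench. Lathe axes: z up, y along the spindle to the headstock, x away from the robot side. The lathe is bolted down, its 80 mm chuck does not turn. Headstock (172 mm high) from 32 to 182 mm along +y; bed, wooden blank, tool rest and tailstock (under 155 mm high) along -y. Only key and guard stand above 186 mm.
- guard_hinge (a point): Middle of the guard's hinge line, which runs along the lathe's y axis, 172 mm above the bench, 52 mm behind the socket (lathe +x) and 12 mm to its -y side. Fixed; axes as the lathe's.
- guard (a joint): Angle of the clear plastic chuck guard (84 mm wide, three flats, aluminium edges) about its hinge: 0 = fully down over the chuck on its stop, growing as it swings up and back; starts thrown back at 2.25 to 2.45 rad, limit 2.5. The stiff hinge holds it wherever it is left; moving it takes 1 to 3 N at the knob. It cannot come down while the key stands in the chuck.
- guard_knob (a point): Centre of the black ball knob, 26 mm across, on a stalk 28 mm out from the guard's front flat. Guard down: 142 mm forward (lathe -x) of the hinge and 42 mm below it, 130 mm above the bench; it circles the hinge line with the guard (0.3 m high when thrown back). Pinched from above with fingers closing along the lathe's y, it turns between the pads. Axes turn with the guard.
- notch (a point): Where the key's axis belongs: the seat at the back of the rack's free middle notch, on the ledge's top, 105 mm above the bench. The rack is a fixed pale wooden ledge 18 mm thick, 70 deep, 250 long on end boards, with three notches 80 mm apart, 18 mm wide and 40 deep, open at the front. Axes: z up, -x out of the notch's mouth (front edge 34 mm from the seat), y along the ledge.
- live_centre: Steel live centre hanging in an outer notch of the rack, 80 mm from the middle one: 30 mm body and point stand 44 mm above the ledge. Origin at its lower end. To be left alone.
- knockout_bar: Steel knock-out bar with a brass head 28 mm across, hanging in the other outer notch; the head stands 24 mm above the ledge. Origin at its lower end. To be left alone.
- paint_tub: White plastic paint tub with a red lid, 76 mm across and 76 mm high, on the bench; origin under its centre. To be left alone.
- candlestick: Turned wooden candlestick, 64 mm across its foot and 128 mm high, standing on the bench behind the rack; origin under its centre. To be left alone.
Not all that is in view belongs to the job. There is more than one size of the key; the one meant has the size given above.

How it is judged:
By the outcome, as a careful person would: the job done as asked, in the order asked, and still so for the second after the job is handed in, with the robot touching nothing.
It also fails if it takes over 70 s, if anything falls off the work surface, if the arm or the gripper's body presses on something with over 40 N, if the wrist force passes 120 N, or if a joint passes its speed limit or range.

## Working session

There is one attempt and no reset: what is moved stays moved. The work goes in short steps, Python scripts to look and compute and a tool call to move; the robot and the scene stay as the last step left them, time stands still between calls to the robot, and variables do not carry over. Pictures are saved under pics/ and viewed, at most 10 in all, crops included, and the job is handed in when it is done.

Besides the shell and the picture viewer there is one more tool, called after "Emit:" by a JSON object that holds its "api" and its "payload". step_arm: Moves the arm, as the interface text tells. Its arguments: {"type":"object","properties":{"increments":{"type":"array","items":{"type":"array"}},"fingers":{"type":"number"},"grip_force":{"type":"number"}},"required":["increments"]}

```bash
mkdir -p pics; cat > h.py <<'E'
import numpy as np, cv2
from plant import r
def snap(n):
    c=r.calibration(n); p,d=r.snapshot(n); np.savez('/tmp/%s.npz'%n,p=p,d=d,R=c['R'],t=c['t'],k=[210/np.tan(np.radians(c['fov_y']/2)),c['cx'],c['cy']]); return p,d
def load(n): return np.load('/tmp/%s.npz'%n)
def cloud(n):
    z=load(n); f,cx,cy=z['k']; d=z['d']; v,u=np.mgrid[:420,:560]
    X=np.stack([(u-cx)/f*d,(v-cy)/f*d,d],-1)
    W=(X-z['t'])@z['R']; W[d==0]=np.nan; return W
def proj(n,P):
    z=load(n); f,cx,cy=z['k']; c=z['R']@np.array(P)+z['t']; return f*c[0]/c[2]+cx,f*c[1]/c[2]+cy
def pt(n,u,v):
    return np.round(np.nanmedian(cloud(n)[v-1:v+2,u-1:u+2].reshape(-1,3),0),4)
E
python3 - <<'E'
from h import *
a=[snap(n)[0] for n in ("scene","side")]
for n,p in zip(("scene","side"),a): cv2.imwrite(f'pics/{n}0.png',cv2.resize(p[:,:,::-1],(784,588),interpolation=cv2.INTER_CUBIC)); print(load(n)['k'], -load(n)['R'].T@load(n)['t'])
print(r.get_state())
E
```

```text
[439.09110907 282.03334039 201.66395869] [ 1.15929194 -0.20313746  0.84555447]
[478.65746744 286.4868102  214.33883664] [ 0.03210335 -0.8615886   1.0271556 ]
{'clock': 0.1, 'q': array([-1.23417796,  0.68990244, -0.19452811,  1.56622602,  0.15732205,
        0.90248451, -0.21507622]), 'qd': array([ 1.08496769e-03, -7.73146110e-04, -2.32938521e-03, -2.19368304e-03,
        2.88507901e-05,  4.18863332e-04, -8.95266395e-04]), 'joint_torque': array([-2.53367340e-03, -5.28494453e+01, -1.27122715e+00, -1.53836542e+01,
       -5.25160145e-02,  1.97277237e-03,  5.00743920e-05]), 'tool_pos': array([0.18624979, 0.59598328, 0.21599274]), 'eef_rot': array([ 1.50772847e-01,  9.88568099e-01, -8.11249518e-04, -5.90883312e-05]), 'contact_force': array([-0.44628943,  0.0946299 , -0.34064477]), 'moment': array([-0.01671839,  0.01223637, -0.02267464]), 'finger_force': 0.0, 'opening': 1.0009657129578982}
```

View pics/scene0.png

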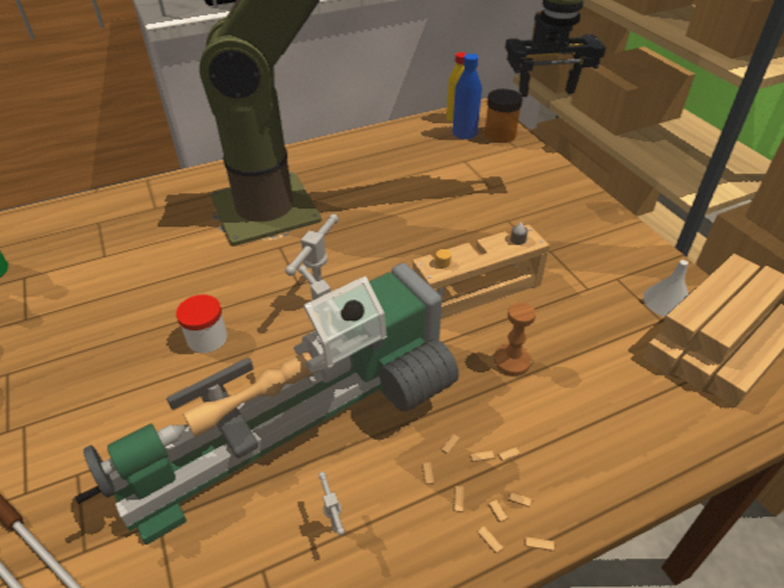

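View pics/side0.png

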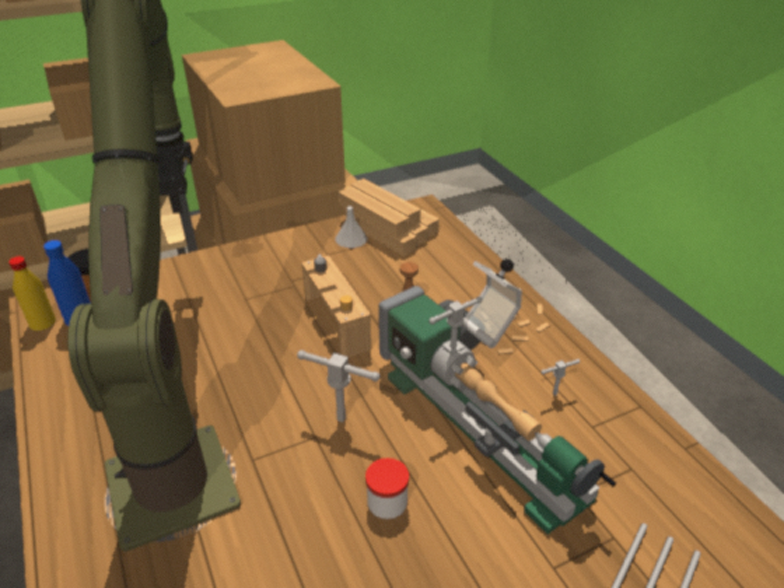

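The scene view shows the lathe, with the guard thrown back at (345,315), the rack at (480,265), the tub at (200,320) and the candlestick at (515,340). The side view shows three T-keys: a large one standing on the bench at (338,375), one in the chuck at (457,315), and a small one at (560,375). The one in the chuck fits the description. I'll confirm its size in a crop and measure it.

```bash
python3 - <<'E'
from h import *
z=load('side')['p'];c=z[175:300,205:425]
s=load('scene')['p'][140:280,180:400]
A=cv2.resize(c[:,:,::-1],(792,450),interpolation=cv2.INTER_CUBIC)
cv2.imwrite('pics/c1.png',A)
# side points (pixel in original = view*420/588)
k=420/588
for nm,u,v in [('bigkey',338,372),('chuckkey',457,313),('smallkey',560,370),('knob',507,265),('lc',320,262),('brass',346,301),('tub',387,473),('cand',408,270),('headstock top',425,315)]:
    print(nm,pt('side',int(u*k),int(v*k)))
for nm,u,v in [('key',313,240),('knob',351,311),('lc',519,232),('brass',443,257),('cand',519,313),('tub',200,308),('hs top',400,290)]:
    print('S',nm,pt('scene',int(u*k),int(v*k)))
W=cloud('side'); 
E
```

```text
bigkey [ 0.3324 -0.0054  0.1501]
chuckkey [ 0.5532 -0.0547  0.2511]
smallkey [ 0.7647 -0.1273  0.0767]
knob [ 0.663  -0.0434  0.3154]
lc [0.4384 0.3702 0.1299]
brass [0.4391 0.2113 0.1277]
tub [ 0.3406 -0.2001  0.0746]
cand [0.6135 0.2619 0.1263]
headstock top [0.5419 0.048  0.1715]
S key [0.348  0.0112 0.1644]
S knob [ 0.6762 -0.0405  0.317 ]
S lc [0.4489 0.3738 0.1324]
S brass [0.4497 0.2143 0.1293]
S cand [0.6213 0.262  0.1283]
S tub [ 0.3379 -0.2025  0.0771]
S hs top [0.535  0.0902 0.1734]
```

View pics/c1.png

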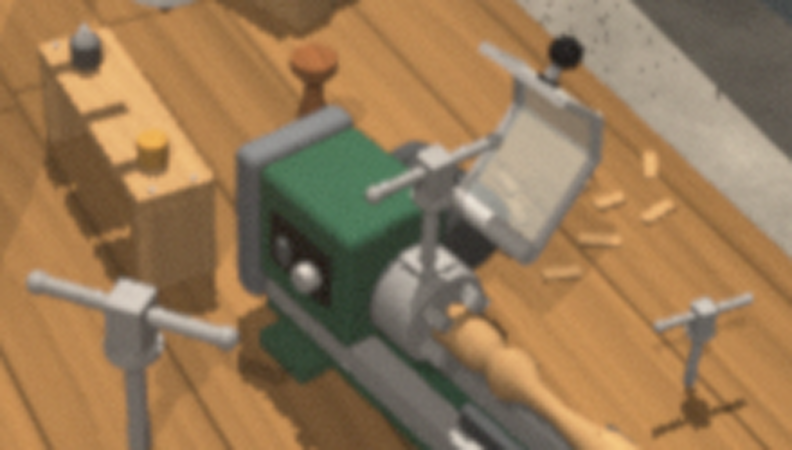

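The crop shows the key standing in the chuck, head at crop (435,175). Its top is at about z 0.257 m, which matches 158−18+117 mm. The one on the bench at crop (130,310) is larger and the one at (700,315) smaller. So I want the one in the chuck. Next I'll measure it, the lathe yaw and the rack.

```bash
python3 - <<'E'
from h import *
H=[]
for n in('side','scene'):
    W=cloud(n).reshape(-1,3); W=W[np.isfinite(W).all(1)]
    def sel(x0,x1,y0,y1,z0,z1): return W[(W[:,0]>x0)&(W[:,0]<x1)&(W[:,1]>y0)&(W[:,1]<y1)&(W[:,2]>z0)&(W[:,2]<z1)]
    np.set_printoptions(precision=4,suppress=True)
    k=sel(.46,.64,-.14,.03,.225,.27)
    # exclude guard
    if len(k):
        k=k[k[:,0]<.61]
        print(n,'keyhead',len(k),k.min(0),k.max(0),k.mean(0))
        t=sel(.46,.61,-.14,.03,.253,.27); print(' top',len(t),t.mean(0) if len(t) else '')
        c,s,v=np.linalg.svd((k-k.mean(0))[:,:2],full_matrices=False); print(' bar dir',v[0],np.degrees(np.arctan2(v[0,1],v[0,0])))
    hs=sel(.4,.7,-.05,.25,.168,.178); rect=cv2.minAreaRect(hs[:,:2].astype(np.float32)*1000); print(' hs',len(hs),rect)
    l=sel(.36,.54,.12,.46,.100,.111); rect=cv2.minAreaRect(l[:,:2].astype(np.float32)*1000); print(' ledge',len(l),rect,l[:,2].mean()); 
    print(cv2.boxPoints(rect))
    im=np.zeros((340,180,3),np.uint8)
    z=load(n); 
    P=z['p'].reshape(-1,3)[np.isfinite(cloud(n).reshape(-1,3)).all(1)]
    m=(W[:,0]>.36)&(W[:,0]<.54)&(W[:,1]>.12)&(W[:,1]<.46)&(W[:,2]>.02)
    for w,c in zip(W[m],P[m]): cv2.circle(im,(int((.46-w[1])*1000)*0+int((w[0]-.36)*1000),int((.46-w[1])*1000)),1,c[::-1].tolist(),-1)
    H.append(im)
cv2.imwrite('pics/rack.png',cv2.resize(np.hstack(H),None,fx=1.7,fy=1.7))
E
```

```text
side keyhead 251 [ 0.4964 -0.0587  0.2252] [ 0.61   -0.0316  0.2592] [ 0.5527 -0.0482  0.2467]
 top 56 [ 0.556  -0.0456  0.2557]
 bar dir [-0.99   -0.1411] -171.88797611943633
 hs 1028 ((545.6561279296875, 37.10408020019531), (114.0606689453125, 201.3963623046875), 14.172041893005371)
 ledge 849 ((442.8436279296875, 273.3642272949219), (305.21160888671875, 73.83660888671875), 89.03992462158203) 0.10410784609601276
[[403.3735 121.3984]
 [477.1997 120.1613]
 [482.3138 425.33  ]
 [408.4875 426.5672]]
scene keyhead 222 [ 0.5023 -0.055   0.2319] [ 0.5731 -0.0289  0.2605] [ 0.5475 -0.0452  0.2536]
 top 123 [ 0.5574 -0.0425  0.257 ]
 bar dir [0.9904 0.1381] 7.937764026518736
 hs 1266 ((546.2642211914062, 66.55828857421875), (106.59410858154297, 148.69212341308594), 16.49907684326172)
 ledge 1593 ((446.8638610839844, 300.8042907714844), (252.98939514160156, 75.57701110839844), 89.21443939208984) 0.10586352105014715
[[407.3447 174.8396]
 [482.9146 173.8034]
 [486.3831 426.769 ]
 [410.8132 427.8052]]
```

View pics/rack.png

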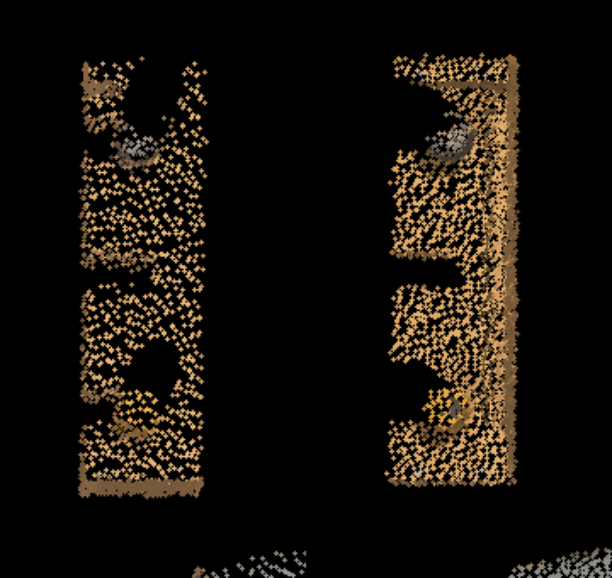

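The top-down map (left half from the side camera, right half from the scene camera) shows the free middle notch opening towards the robot (−x), its back near map (460,270). That puts the seat at about (0.444, 0.295), with the rack yawed about −0.8°. I'll go up towards the rack for a close look with the wrist camera.

Emit:
{"api": "step_arm", "payload": {"increments": [[[1.5, -2, 3], [0, 0, 2.6]], [[2.4, -3, 2], [0, 0, 2.6]], [[2.4, -3, 2], [0, 0, 2.6]], [[2.4, -3, 2], [0, 0, 2.6]], [[2.4, -3, 2], [0, 0, 2.6]], [[2.4, -3, 2], [0, 0, 2.6]], [[2.4, -3, 2], [0, 0, 2.6]], [[2.4, -3, 2], [0, 0, 2.6]], [[2.4, -3, 2], [0, 0, 2.6]], [[2.4, -3, 1], [0, 0, 2.6]]]}}

```text
clock: 1.1
tool_pos: [0.4184, 0.3055, 0.4182]
eef_rot: [-0.076, 0.997, 0.001, 0.001]
contact_force: [-0.5, 0.2, -0.7]
opening: 1.001
finger_force: 0.0
```

```bash
python3 - <<'E'
from h import *
np.set_printoptions(precision=4,suppress=True)
s=r.get_state(); snap('wrist'); z=load('wrist')
print(s['tool_pos'],s['eef_rot'],'cam',-z['R'].T@z['t'],'\n',z['R'])
cv2.imwrite('pics/w1.png',z['p'][:,:,::-1])
np.savez('/tmp/wr.npz',**z)
print(proj('wrist',[.444,.295,.105]),proj('wrist',[.556,-.044,.257]))
E
```

```text
[0.4184 0.3055 0.4182] [-0.0763  0.9971  0.0006  0.0008] cam [0.3383 0.2934 0.5866] 
 [[-0.1533  0.9882  0.0018]
 [ 0.9384  0.145   0.3137]
 [ 0.3097  0.0498 -0.9495]]
(np.float64(272.04617231846055), np.float64(165.42067802498323)) (np.float64(-52.29868356864813), np.float64(247.70563122344137))
```

View pics/w1.png

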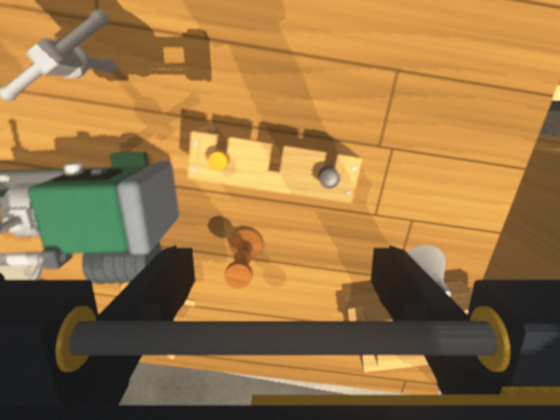

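The wrist view shows the rack from above. The free notch is at (276,155), the knock-out bar at (218,160) and the live centre at (329,177). I'll rectify this view on the ledge plane, and move over the key.

```bash
cat >> h.py <<'E'
def ortho(z,x0,x1,y0,y1,h,res=.0005):
    f,cx,cy=z['k']; xs=np.arange(x0,x1,res); ys=np.arange(y0,y1,res)
    X,Y=np.meshgrid(xs,ys,indexing='ij'); P=np.stack([X,Y,0*X+h],-1)@z['R'].T+z['t']
    return xs,ys,cv2.remap(z['p'],(f*P[...,0]/P[...,2]+cx).astype(np.float32),(f*P[...,1]/P[...,2]+cy).astype(np.float32),cv2.INTER_LINEAR)
E
python3 - <<'E'
from h import *
z=np.load('/tmp/wr.npz')
xs,ys,o=ortho(z,.38,.50,.14,.45,.105)
cv2.imwrite('pics/o1.png',cv2.resize(o[:,:,::-1],(775,300)))
g=o[...,0].astype(float) # red
g=cv2.GaussianBlur(g,(0,0),2)
for x in (.415,.42,.425,.43,.435):
    i=np.argmin(abs(xs-x)); j=(ys>.265)&(ys<.325); d=np.gradient(g[i])[j]; yy=ys[j]; print(x,yy[np.argmin(d)],yy[np.argmax(d)])
for y in (.17,.25,.26,.29,.295,.3,.32,.335,.34,.41):
    j=np.argmin(abs(ys-y)); d=np.gradient(g[:,j]); 
    print(y,'front/back', xs[np.argmax(d)], xs[np.argmin(d)])
E
```

```text
0.415 0.29000000000000015 0.30700000000000016
0.42 0.29050000000000015 0.30650000000000016
0.425 0.29000000000000015 0.30650000000000016
0.43 0.29050000000000015 0.30650000000000016
0.435 0.29050000000000015 0.30650000000000016
0.17 front/back 0.44450000000000006 0.3825
0.25 front/back 0.41100000000000003 0.3825
0.26 front/back 0.41200000000000003 0.4950000000000001
0.29 front/back 0.41200000000000003 0.3835
0.295 front/back 0.45150000000000007 0.3825
0.3 front/back 0.45150000000000007 0.383
0.32 front/back 0.41150000000000003 0.3845
0.335 front/back 0.41200000000000003 0.3835
0.34 front/back 0.41200000000000003 0.3835
0.41 front/back 0.41200000000000003 0.40650000000000003
```

View pics/o1.png

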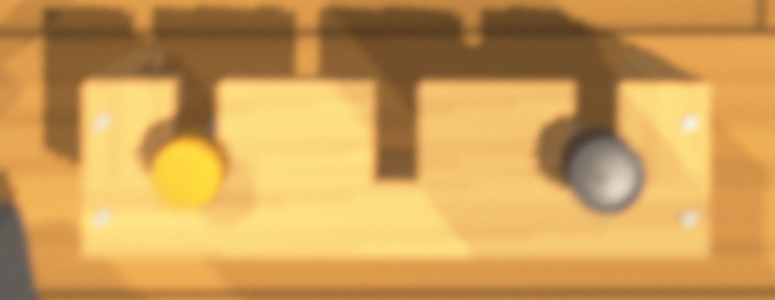

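Emit:
{"api": "step_arm", "payload": {"increments": [[[0.8, -3.5, 0], [0, 0, 0]], [[0.8, -3.5, 0], [0, 0, 0]], [[0.8, -3.5, 0], [0, 0, 0]], [[0.8, -3.5, 0], [0, 0, 0]], [[0.8, -3.5, 0], [0, 0, 0]], [[0.8, -3.5, 0], [0, 0, 0]], [[0.8, -3.5, 0], [0, 0, 0]], [[0.8, -3.5, 0], [0, 0, 0]], [[0.8, -3.5, 0], [0, 0, 0]], [[0.8, -3.5, 0], [0, 0, 0]]]}}

```text
clock: 2.15
tool_pos: [0.4971, -0.0447, 0.4163]
eef_rot: [-0.075, 0.997, 0.0, -0.0]
contact_force: [0.7, -0.2, 0.0]
opening: 1.001
finger_force: 0.0
```

The rectified view shows the notch centred at y≈0.2985 with its front at x 0.412, so the seat is at about (0.446, 0.2985). Now the key from the wrist camera.

```bash
python3 - <<'E'
from h import *
np.set_printoptions(precision=4,suppress=True)
snap('wrist'); z=load('wrist'); np.savez('/tmp/wk.npz',**z)
W=cloud('wrist').reshape(-1,3); print(proj('wrist',[.556,-.044,.257]))
k=W[(abs(W[:,0]-.555)<.09)&(abs(W[:,1]+.045)<.06)&(W[:,2]>.235)&(W[:,2]<.27)]
print(len(k), k[:,2].max())
rect=cv2.minAreaRect(k[k[:,0]<.6,:2].astype(np.float32)*1000); print(rect)
kn=W[(W[:,2]>.275)&(abs(W[:,0]-.67)<.05)&(abs(W[:,1]+.045)<.07)]; print('knob?',len(kn),kn.min(0) if len(kn) else '',kn.max(0) if len(kn) else '')
xs,ys,o=ortho(z,.47,.65,-.14,.06,.257)
A=cv2.resize(o[:,:,::-1],(500,450)); B=cv2.resize(z['p'][0:210,180:480,::-1],(300,210))
C=np.zeros((450,800,3),np.uint8); C[:,:500]=A; C[:210,500:]=B
cv2.imwrite('pics/k1.png',C)
E
```

```text
(np.float64(274.11734927417245), np.float64(228.29475096618063))
1242 0.25924866986371525
((549.4639892578125, -43.84463882446289), (102.23841094970703, 21.281652450561523), 8.437045097351074)
knob? 975 [ 0.62   -0.0854  0.2971] [0.6779 0.0036 0.3234]
```

View pics/k1.png

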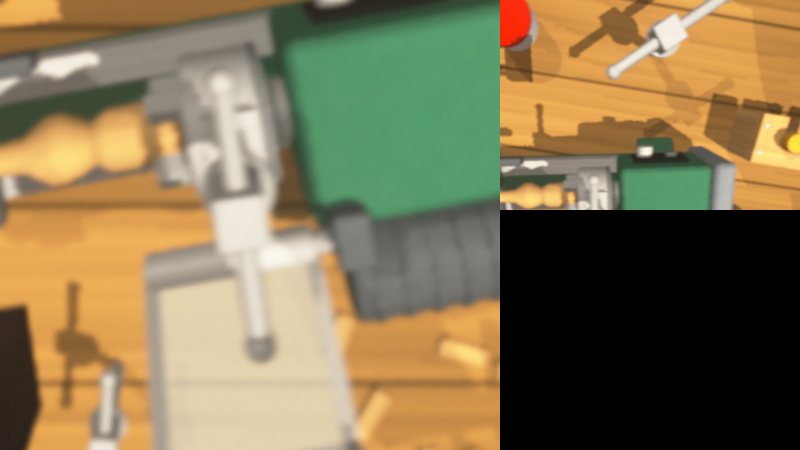

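The rectified view shows the head's top centre at px (241,222), i.e. world (0.558, −0.044). The T-bar is at yaw +8.3°, so the gripper is already aligned. Descending over it.

Emit:
{"api": "step_arm", "payload": {"increments": [[[3.0, 0, 0], [0, 0, 0]], [[3.1, 0.1, 0], [0, 0, 0]], [[0, 0, -1], [0, 0, 0]], [[0, 0, -2.4], [0, 0, 0]], [[0, 0, -2.6], [0, 0, 0]], [[0, 0, -2.6], [0, 0, 0]], [[0, 0, -2.6], [0, 0, 0]], [[0, 0, -2.6], [0, 0, 0]], [[0, 0, -2.2], [0, 0, 0]], [[0, 0, -0.6], [0, 0, 0]]], "fingers": 0.6}}

```text
clock: 3.2
tool_pos: [0.5555, -0.0422, 0.2481]
eef_rot: [-0.076, 0.997, 0.0, -0.003]
contact_force: [0.3, 1.5, -0.3]
opening: 0.599
finger_force: 0.0
```

```bash
python3 - <<'E'
from h import *
np.set_printoptions(precision=4,suppress=True)
s=r.get_state(); print(s['tool_pos'],s['eef_rot'],s['contact_force'])
p,d=snap('side'); q=p[150:290,210:430]
snap('wrist'); w=load('wrist')['p'][210:420,140:420]
C=np.zeros((480,800,3),np.uint8); C[:280,:440]=cv2.resize(q,(440,280),interpolation=cv2.INTER_CUBIC)[:,:,::-1]; C[:270,440:]=cv2.resize(w,(360,270))[:,:,::-1]
cv2.imwrite('pics/g1.png',C)
E
```

```text
[ 0.5555 -0.0422  0.2481] [-0.0756  0.9971  0.0003 -0.0031] [ 0.3232  1.4968 -0.3265]
```

View pics/g1.png

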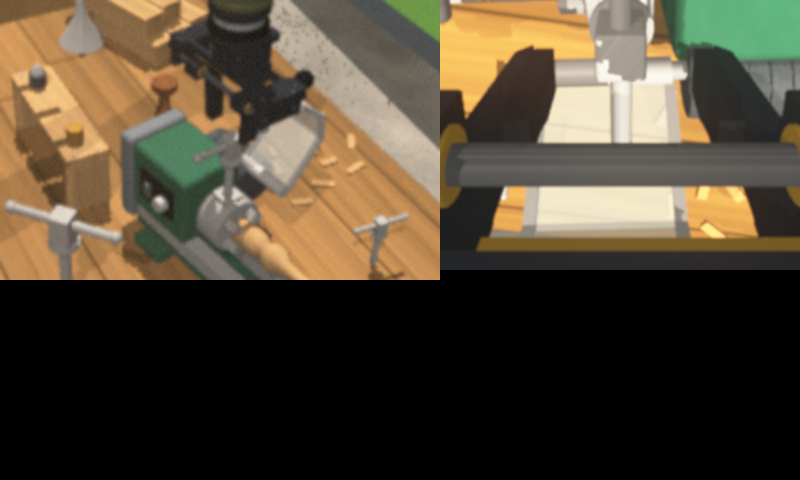

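```bash
python3 - <<'E'
from h import *
for P in ([.558,-.044,.257],[.558,-.044,.223],[.5555,-.0422,.248],[.5555+.005,-.0422-.035,.248],[.5555-.005,-.0422+.035,.248]):
    u,v=proj('side',P); a,b=proj('wrist',P); print(P,'crop side',(u-210)*2,(v-150)*2,'wrist',440+(a-140)*360/280,(b-210)*270/210)
E
```

```text
[0.558, -0.044, 0.257] crop side 231.37668905649457 135.79112855679847 wrist 616.7616924825594 55.29108524399407
[0.558, -0.044, 0.223] crop side 229.84438878519177 156.02856769252696 wrist 617.6451806994787 23.688586254884793
[0.5555, -0.0422, 0.248] crop side 228.59957715402186 140.95618764077108 wrist 621.957757701691 41.265256280376974
[0.5605, -0.0772, 0.248] crop side 245.7418838215964 155.42791493751048 wrist 540.7391077044194 40.54028017077849
[0.5505, -0.007199999999999998, 0.248] crop side 212.07527447001587 127.00618622911452 wrist 703.0293691857444 41.98891989082342
```

Emit:
{"api": "step_arm", "payload": {"increments": [[[0.2, 0, -0.4], [0, 0, 0]], [[0, 0, -0.5], [0, 0, 0]], [[0, 0, -0.5], [0, 0, 0]], [[0, 0, -0.3], [0, 0, 0]], [[0, 0, 0], [0, 0, 0]], [[0, 0, 0], [0, 0, 0]], [[0, 0, 0], [0, 0, 0]], [[0, 0, 0], [0, 0, 0]], [[0, 0, 0], [0, 0, 0]], [[0, 0, 0], [0, 0, 0]]]}}

```text
clock: 4.3
tool_pos: [0.5604, -0.0424, 0.2338]
eef_rot: [-0.075, 0.997, 0.0, 0.0]
contact_force: [-0.4, 0.2, 0.3]
opening: 0.593
finger_force: 0.0
```

Emit:
{"api": "step_arm", "payload": {"increments": [[[0, 0, 0], [0, 0, 0]], [[0, 0, 0], [0, 0, 0]], [[0, 0, 0], [0, 0, 0]], [[0, 0, 0], [0, 0, 0]], [[0, 0, 0], [0, 0, 0]], [[0, 0, 0], [0, 0, 0]], [[0, 0, 0], [0, 0, 0]], [[0, 0, 0], [0, 0, 0]], [[0, 0, 0], [0, 0, 0]], [[0, 0, 0], [0, 0, 0]]], "fingers": 0, "grip_force": 25}}

```text
clock: 5.3
tool_pos: [0.5603, -0.0424, 0.2337]
eef_rot: [-0.075, 0.997, 0.0, -0.0]
contact_force: [-0.2, -0.7, 0.5]
opening: 0.234
finger_force: 25.0
```

Emit:
{"api": "step_arm", "payload": {"increments": [[[0, 0, 0], [0, 0, 0]], [[0, 0, 0.3], [0, 0, 0]], [[0, 0, 0.5], [0, 0, 0]], [[0, 0, 0.6], [0, 0, 0]], [[0, 0, 0.8], [0, 0, 0]], [[0, 0, 1], [0, 0, 0]], [[0, 0, 1.2], [0, 0, 0]], [[0, 0, 1.2], [0, 0, 0]], [[0, 0, 1.2], [0, 0, 0]], [[0, 0, 1], [0, 0, 0]]], "grip_force": 40}}

```text
clock: 6.3
tool_pos: [0.5607, -0.0424, 0.3133]
eef_rot: [-0.075, 0.997, -0.0, 0.001]
contact_force: [0.1, 0.4, -1.6]
opening: 0.22
finger_force: 40.0
```

```bash
python3 - <<'E'
from h import *
np.set_printoptions(precision=4,suppress=True)
s=r.get_state(); print(s['tool_pos'],s['eef_rot'],s['contact_force'],s['opening'])
p,d=snap('side'); q=p[130:270,210:430]
cv2.imwrite('pics/l1.png',cv2.resize(q[:,:,::-1],(660,420),interpolation=cv2.INTER_CUBIC))
T=s['tool_pos']
for dz in (.026,-.010,-.030,-.0937):
    u,v=proj('side',T+[0,0,dz]); print(dz,(u-210)*3,(v-130)*3)
E
```

```text
[ 0.5607 -0.0424  0.3133] [-0.0754  0.9971 -0.      0.0007] [ 0.1123  0.3892 -1.5737] 0.2200907602999462
0.026 354.7502644016813 183.9092102012932
-0.01 352.0796455212674 218.78115337341643
-0.03 350.63798649005224 237.60579816972577
-0.0937 346.234596617587 295.10361731698924
```

View pics/l1.png

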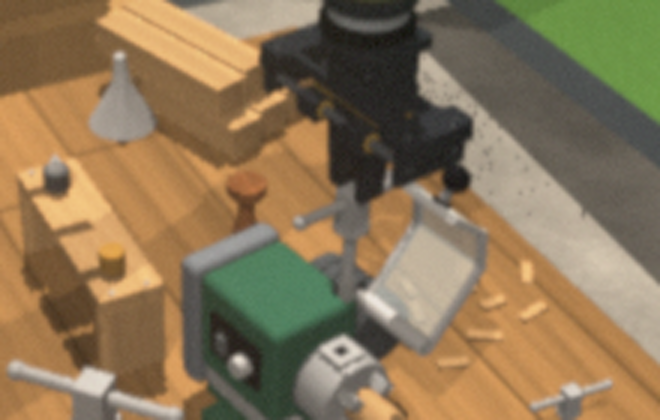

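The crop shows the key lifted clear and upright in the gripper, collar near (351,236), with the socket empty. I'll carry it to a point in front of the notch.

Emit:
{"api": "step_arm", "payload": {"increments": [[[-1, 1.5, 0], [0, 0, -0.8]], [[-2, 3.6, 0], [0, 0, -0.9]], [[-2.1, 3.8, 0], [0, 0, -0.9]], [[-2.1, 3.8, 0], [0, 0, -0.9]], [[-2.1, 3.8, 0], [0, 0, -0.9]], [[-2.1, 3.8, 0], [0, 0, -0.9]], [[-2.1, 3.8, 0], [0, 0, -0.9]], [[-2.1, 3.8, 0], [0, 0, -0.9]], [[-2, 3.6, 0], [0, 0, -0.9]], [[-1.3, 2.6, 0], [0, 0, -0.6]]]}}

```text
clock: 7.35
tool_pos: [0.3693, 0.3014, 0.3121]
eef_rot: [-0.002, 1.0, 0.001, -0.0]
contact_force: [0.3, -0.4, -2.8]
opening: 0.219
finger_force: 40.0
```

Emit:
{"api": "step_arm", "payload": {"increments": [[[0, 0, -1], [0, 0, 0]], [[0, 0, -2], [0, 0, 0]], [[0, 0, -2.5], [0, 0, 0]], [[0, 0, -2.5], [0, 0, 0]], [[0, 0, -2.5], [0, 0, 0]], [[0, 0, -2.5], [0, 0, 0]], [[0, 0, -2.2], [0, 0, 0]], [[0, 0, -1.5], [0, 0, 0]], [[0, 0, 0], [0, 0, 0]], [[0, 0, 0], [0, 0, 0]]]}}

```text
clock: 8.35
tool_pos: [0.3719, 0.2983, 0.1449]
eef_rot: [-0.0, 1.0, -0.0, 0.0]
contact_force: [0.8, 0.1, -2.9]
opening: 0.22
finger_force: 40.0
```

```bash
python3 - <<'E'
from h import *
np.set_printoptions(precision=4,suppress=True)
s=r.get_state(); print(s['tool_pos'],s['eef_rot'],s['contact_force'],s['opening'])
T=s['tool_pos']
C=np.zeros((600,800,3),np.uint8)
p,d=snap('side'); C[:300,:400]=cv2.resize(p[150:270,170:330],(400,300),interpolation=cv2.INTER_CUBIC)
p2,d=snap('scene'); C[:300,400:]=cv2.resize(p2[130:250,260:420],(400,300),interpolation=cv2.INTER_CUBIC)
w,d=snap('wrist'); C[300:]=cv2.resize(w[180:420],(800,300)) if 0 else cv2.resize(w[60:270],(800,300))
cv2.imwrite('pics/n1.png',C[:,:,::-1])
for dz in (-.0157,-.0937):
    P=T+[-.002,0,dz]
    u,v=proj('side',P); a,b=proj('scene',P); c,e=proj('wrist',P); print(dz,(u-170)*2.5,(v-150)*2.5,400+(a-260)*2.5,(b-130)*2.5,c*800/560,300+(e-60)*300/210)
E
```

```text
[0.3719 0.2983 0.1449] [-0.0002  1.     -0.0001  0.0001] [ 0.7859  0.0705 -2.9195] 0.21987368412709582
-0.0157 113.96322386085224 136.42790533130508 573.8685868289592 66.24724771937593 400.61364295533775 540.4843720462416
-0.0937 119.00168805643396 184.9403185121632 568.9047734975337 122.14223240224946 401.13348421837827 487.4964447059767
```

View pics/n1.png

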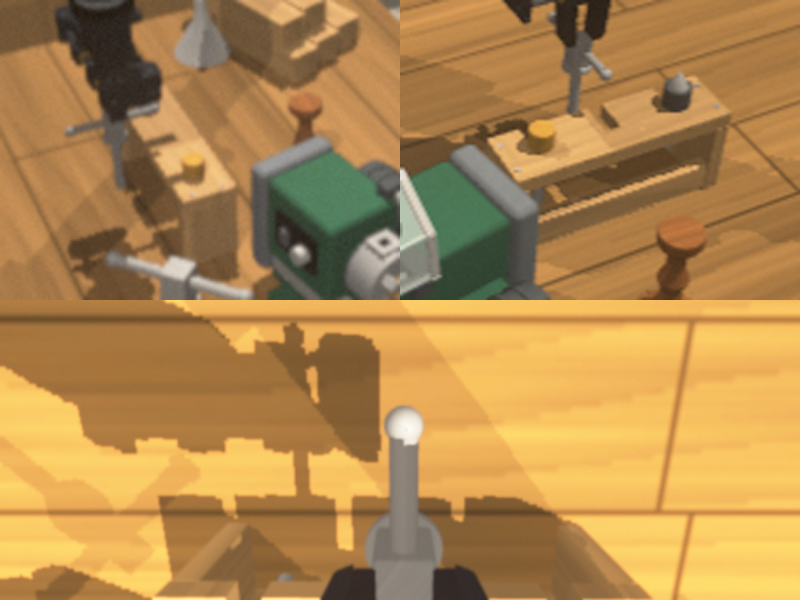

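My picture allowance is now used up, so from here on I check by numbers. This last one shows the key hanging upright in front of the notch with the collar where predicted. Lowering, then sliding in partway.

Emit:
{"api": "step_arm", "payload": {"increments": [[[0, 0, -0.8], [0, 0, 0]], [[0, 0, -0.8], [0, 0, 0]], [[0, 0, -0.3], [0, 0, 0]], [[0.5, 0, 0], [0, 0, 0]], [[0.7, 0, 0], [0, 0, 0]], [[0.7, 0, 0], [0, 0, 0]], [[0.5, 0, 0], [0, 0, 0]], [[0, 0, 0], [0, 0, 0]], [[0, 0, 0], [0, 0, 0]], [[0, 0, 0], [0, 0, 0]]]}}

```text
clock: 9.5
tool_pos: [0.395, 0.2986, 0.1258]
eef_rot: [-0.001, 1.0, -0.0, -0.0]
contact_force: [0.2, 0.5, -2.2]
opening: 0.219
finger_force: 40.0
```

```bash
python3 - <<'E'
from h import *
np.set_printoptions(precision=4,suppress=True)
s=r.get_state(); print(s['tool_pos'],s['contact_force'],s['opening'])
T=s['tool_pos']; snap('wrist'); snap('side'); snap('scene')
for n in('wrist','side','scene'):
    W=cloud(n).reshape(-1,3); D=W-T
    b=W[(abs(D[:,1])<.012)&(D[:,0]>-.075)&(D[:,0]<-.02)&(D[:,2]>0)&(D[:,2]<.04)]
    print(n,'bar',len(b), b.max(0)-T if len(b) else '', np.median(b,0)-T if len(b) else '')
    c=W[(np.hypot(D[:,0],D[:,1])<.022)&(D[:,2]>-.03)&(D[:,2]<-.004)]
    print('  collar',len(c), (c.min(0)-T,c.max(0)-T,np.percentile(c[:,2]-T[2],[5,50,95])) if len(c) else '')
    # shank
    c=W[(np.hypot(D[:,0],D[:,1])<.015)&(D[:,2]>-.09)&(D[:,2]<-.025)]
    print('  shank',len(c), np.median(c,0)-T if len(c) else '')
# fresh notch edges from wrist view
z=load('wrist'); xs,ys,o=ortho(z,.40,.47,.25,.35,.105); g=cv2.GaussianBlur(o[...,0].astype(float),(0,0),2)
for x in (.413,.416,.42): 
    i=np.argmin(abs(xs-x)); d=np.gradient(g[i]); print(x,ys[np.argmin(d)],ys[np.argmax(d)])
E
```

```text
[0.395  0.2986 0.1258] [ 0.2188  0.4534 -2.1567] 0.21854044358781363
wrist bar 1852 [-0.02    0.0064  0.0203] [-0.0433  0.0003  0.0169]
  collar 503 (array([-0.0157, -0.0155, -0.0161]), array([ 0.0074,  0.0162, -0.0041]), array([-0.0136, -0.0102, -0.0061]))
  shank 0 
side bar 47 [-0.0202  0.0035  0.0189] [-0.0432 -0.0043  0.0143]
  collar 51 (array([-0.0186, -0.0188, -0.0271]), array([ 0.0193,  0.0105, -0.0046]), array([-0.0257, -0.0128, -0.0058]))
  shank 60 [-0.0041 -0.0056 -0.0561]
scene bar 13 [-0.0417  0.0023  0.0214] [-0.0528 -0.0026  0.0158]
  collar 63 (array([-0.0133, -0.0146, -0.0295]), array([ 0.0203,  0.0137, -0.0043]), array([-0.0268, -0.0109, -0.0054]))
  shank 12 [ 0.0022 -0.0017 -0.0298]
0.413 0.267 0.3320000000000001
0.416 0.2655 0.3330000000000001
0.42 0.2635 0.3355000000000001
```

Emit:
{"api": "step_arm", "payload": {"increments": [[[0.4, 0, 0], [0, 0, 0]], [[0.6, 0, 0], [0, 0, 0]], [[0.6, 0, 0], [0, 0, 0]], [[0.6, 0, 0], [0, 0, 0]], [[0.6, 0, 0], [0, 0, 0]], [[0.6, 0, 0], [0, 0, 0]], [[0.6, 0, 0], [0, 0, 0]], [[0.4, 0, 0], [0, 0, 0]], [[0.2, 0, 0], [0, 0, 0]], [[0, 0, 0], [0, 0, 0]]]}}

```text
clock: 10.65
tool_pos: [0.4416, 0.2985, 0.1257]
eef_rot: [-0.0, 1.0, 0.0, 0.0]
contact_force: [0.1, 1.1, -2.4]
opening: 0.223
finger_force: 40.0
```

Emit:
{"api": "step_arm", "payload": {"increments": [[[0.1, 0, 0], [0, 0, 0]], [[0.1, 0, 0], [0, 0, 0]], [[0.1, 0, 0], [0, 0, 0]], [[0.1, 0, 0], [0, 0, 0]], [[0.05, 0, 0], [0, 0, 0]], [[0, 0, 0], [0, 0, 0]], [[0, 0, 0], [0, 0, 0]], [[0, 0, 0], [0, 0, 0]], [[0, 0, 0], [0, 0, 0]], [[0, 0, 0], [0, 0, 0]]]}}

```text
clock: 11.65
tool_pos: [0.4458, 0.2986, 0.1258]
eef_rot: [-0.0, 1.0, 0.0, -0.0]
contact_force: [-0.2, -1.2, -2.7]
opening: 0.221
finger_force: 40.0
```

Emit:
{"api": "step_arm", "payload": {"increments": [[[0.1, 0, 0], [0, 0, 0]], [[0, 0, 0], [0, 0, 0]], [[0, 0, 0], [0, 0, 0]], [[0.1, 0, 0], [0, 0, 0]], [[0, 0, 0], [0, 0, 0]], [[0, 0, 0], [0, 0, 0]], [[0, 0, 0], [0, 0, 0]], [[0, 0, 0], [0, 0, 0]], [[0, 0, 0], [0, 0, 0]], [[0, 0, 0], [0, 0, 0]]]}}

```text
clock: 12.65
tool_pos: [0.4478, 0.2986, 0.1257]
eef_rot: [-0.0, 1.0, 0.0, -0.0]
contact_force: [-0.5, 0.8, -3.2]
opening: 0.222
finger_force: 40.0
```

Emit:
{"api": "step_arm", "payload": {"increments": [[[0.1, 0, 0], [0, 0, 0]], [[0, 0, 0], [0, 0, 0]], [[0, 0, 0], [0, 0, 0]], [[0, 0, 0], [0, 0, 0]], [[0, 0, 0], [0, 0, 0]], [[0.1, 0, 0], [0, 0, 0]], [[0, 0, 0], [0, 0, 0]], [[0, 0, 0], [0, 0, 0]], [[0, 0, 0], [0, 0, 0]], [[0, 0, 0], [0, 0, 0]]]}}

```text
clock: 13.65
tool_pos: [0.4497, 0.2986, 0.1257]
eef_rot: [-0.0, 1.0, 0.0, -0.0]
contact_force: [-2.7, 0.3, -0.7]
opening: 0.217
finger_force: 40.0
```

```bash
python3 - <<'E'
from h import *
np.set_printoptions(precision=4,suppress=True)
s=r.get_state(); print(s['tool_pos'],s['contact_force'],s['moment'],s['opening'])
T=s['tool_pos']; snap('wrist')
W=cloud('wrist').reshape(-1,3)
b=W[(abs(W[:,0]-.40)<.05)&(abs(W[:,1]-.2985)<.02)&(W[:,2]>.112)&(W[:,2]<.124)]
print('collar',b.min(0)-T,b.max(0)-T, np.percentile(b,[1,50,99],axis=0)-T)
b=W[(abs(W[:,0]-.40)<.08)&(abs(W[:,1]-.2985)<.02)&(W[:,2]>.130)&(W[:,2]<.155)]
print('bar',b.min(0)-T,b.max(0)-T)
E
```

```text
[0.4497 0.2986 0.1257] [-2.6808  0.2689 -0.6942] [ 0.0485  0.5872 -0.0122] 0.21743769967733603
collar [-0.0185 -0.0154 -0.0137] [ 0.0002  0.0163 -0.0017] [[-0.0184 -0.0149 -0.0132]
 [-0.013  -0.0053 -0.0096]
 [ 0.      0.0161 -0.0021]]
bar [-0.063  -0.0201  0.0043] [0.0302 0.0198 0.0292]
```

Shank contact at the back is felt (Fx −2.7 N). Lowering onto the ledge.

Emit:
{"api": "step_arm", "payload": {"increments": [[[-0.1, 0, 0], [0, 0, 0]], [[0, 0, -0.1], [0, 0, 0]], [[0, 0, -0.1], [0, 0, 0]], [[0, 0, -0.1], [0, 0, 0]], [[0, 0, -0.1], [0, 0, 0]], [[0, 0, -0.05], [0, 0, 0]], [[0, 0, 0], [0, 0, 0]], [[0, 0, 0], [0, 0, 0]], [[0, 0, 0], [0, 0, 0]], [[0, 0, 0], [0, 0, 0]]]}}

```text
clock: 14.7
tool_pos: [0.4488, 0.2986, 0.1214]
eef_rot: [-0.0, 1.0, 0.0, -0.0]
contact_force: [-4.1, -1.4, 2.9]
opening: 0.222
finger_force: 40.0
```

Emit:
{"api": "step_arm", "payload": {"increments": [[[0, 0, 0], [0, 0, 0]], [[0, 0, 0], [0, 0, 0]], [[0, 0, 0], [0, 0, 0]], [[0, 0, 0], [0, 0, 0]], [[0, 0, 0], [0, 0, 0]], [[0, 0, 0], [0, 0, 0]], [[0, 0, 0], [0, 0, 0]], [[0, 0, 0], [0, 0, 0]], [[0, 0, 0], [0, 0, 0]], [[0, 0, 0], [0, 0, 0]]], "fingers": 0.38}}

```text
clock: 15.7
tool_pos: [0.4489, 0.2986, 0.1213]
eef_rot: [-0.0, 1.0, 0.0, 0.0]
contact_force: [-0.4, 0.3, 0.5]
opening: 0.378
finger_force: 0.0
```

```bash
python3 - <<'E'
from h import *
np.set_printoptions(precision=4,suppress=True)
s=r.get_state(); print(s['tool_pos'],s['contact_force'],s['opening'])
T=s['tool_pos']; snap('wrist')
W=cloud('wrist').reshape(-1,3)
b=W[(abs(W[:,0]-.40)<.05)&(abs(W[:,1]-.2985)<.014)&(W[:,2]>.106)&(W[:,2]<.114)&(W[:,0]>.42)]
print('collar',b.min(0),b.max(0))
b=W[(abs(W[:,0]-.41)<.03)&(abs(W[:,1]-.2985)<.01)&(W[:,2]>.125)&(W[:,2]<.155)]
print('bar',len(b),b.min(0),b.max(0)); 
for x in np.arange(.39,.435,.01):
    c=b[abs(b[:,0]-x)<.003]; print(x,np.percentile(c[:,2],90),np.median(c[:,1]))
E
```

```text
[0.4489 0.2986 0.1213] [-0.4449  0.266   0.5476] 0.3783250992163226
collar [0.4201 0.2848 0.106 ] [0.4496 0.3125 0.1138]
bar 3032 [0.3835 0.2885 0.125 ] [0.44   0.3084 0.1462]
0.39 0.14007012606197844 0.29934199124962313
0.4 0.13881142543391917 0.2993670884523698
0.41000000000000003 0.13869238245219784 0.29892843987225354
0.42000000000000004 0.13863638360856836 0.2994201567309145
0.43000000000000005 0.1387225386224582 0.29895769765251107
```

The collar is seated and the T-bar is level at z≈0.139, as expected. Retreating upward and checking from above.

Emit:
{"api": "step_arm", "payload": {"increments": [[[0, 0, 0.5], [0, 0, 0]], [[0, 0, 1], [0, 0, 0]], [[0, 0, 1.5], [0, 0, 0]], [[0, 0, 2.5], [0, 0, 0]], [[0, 0, 3.5], [0, 0, 0]], [[0, 0, 4], [0, 0, 0]], [[0, 0, 4], [0, 0, 0]], [[0, 0, 4], [0, 0, 0]], [[0, 0, 4], [0, 0, 0]], [[0, 0, 2.5], [0, 0, 0]]]}}

```text
clock: 16.75
tool_pos: [0.4492, 0.2991, 0.4005]
eef_rot: [-0.001, 1.0, 0.002, 0.002]
contact_force: [-0.6, -0.6, -0.8]
opening: 0.382
finger_force: 0.0
```

```bash
python3 - <<'E'
from h import *
np.set_printoptions(precision=4,suppress=True)
s=r.get_state(); print(s['tool_pos'],s['contact_force'],s['opening'])
for n in('wrist','side','scene'): snap(n)
for n in('wrist','side','scene'):
    W=cloud(n).reshape(-1,3)
    b=W[(abs(W[:,0]-.445)<.08)&(abs(W[:,1]-.2985)<.03)&(W[:,2]>.125)&(W[:,2]<.16)]
    h=b[b[:,2]>.1415]; print(n,'head top',len(h),np.median(h,0),h.min(0),h.max(0)); print('  bar',b.min(0),b.max(0))
    c=W[(np.hypot(W[:,0]-.447,W[:,1]-.2985)<.025)&(W[:,2]>.108)&(W[:,2]<.116)]; print('  collar',len(c),c.min(0) if len(c) else '',c.max(0) if len(c) else '')
# knob: dark points
for n in('side','scene','wrist'):
    W=cloud(n); p=load(n)['p'].max(2); m=(p<60)&(abs(W[...,0]-.67)<.05)&(abs(W[...,1]+.045)<.04)&(W[...,2]>.27)&(W[...,2]<.34)
    k=W[m]; print(n,'knob',len(k)); 
    if len(k)>10:
        f,cx,cy=load(n)['k']; v,u=np.where(m); c=-load(n)['R'].T@load(n)['t']; q=np.median(k,0); d=(q-c)/np.linalg.norm(q-c)
        from scipy.optimize import least_squares
        sol=least_squares(lambda P:np.linalg.norm(k-P,axis=1)-.013,q+d*.01,loss='soft_l1',f_scale=.002); print(q,sol.x,len(k))
E
```

```text
[0.4492 0.2991 0.4005] [-0.6396 -0.6371 -0.7561] 0.3823511955827709
wrist head top 284 [0.4447 0.2988 0.1445] [0.4343 0.2884 0.1415] [0.4555 0.3093 0.1467]
  bar [0.3843 0.2884 0.1258] [0.5052 0.3093 0.1467]
  collar 89 [0.4313 0.2836 0.1082] [0.4548 0.3155 0.115 ]
side head top 23 [0.4425 0.2961 0.1445] [0.4312 0.2834 0.1424] [0.453  0.3054 0.1473]
  bar [0.3818 0.2818 0.125 ] [0.5029 0.3114 0.1473]
  collar 21 [0.4284 0.2814 0.1081] [0.4572 0.3042 0.1157]
scene head top 59 [0.4488 0.2996 0.1448] [0.4232 0.2883 0.1416] [0.5038 0.3106 0.1481]
  bar [0.3849 0.288  0.1255] [0.5082 0.3106 0.1481]
  collar 46 [0.4341 0.2785 0.108 ] [0.4697 0.3116 0.116 ]
side knob 45
[ 0.6621 -0.0421  0.3138] [ 0.6686 -0.0345  0.3082] 45
scene knob 170
[ 0.6753 -0.0378  0.316 ] [ 0.669  -0.0339  0.3087] 170
wrist knob 0
```

```bash
python3 - <<'E'
from h import *
z=load('wrist'); xs,ys,o=ortho(z,.38,.50,.18,.43,.105); g=cv2.GaussianBlur(o[...,0].astype(float),(0,0),2)
for y in (.235,.24,.25,.26,.27,.33,.34,.35):
    j=np.argmin(abs(ys-y)); d=np.gradient(g[:,j]); i=(xs>.40)&(xs<.425); i2=(xs>.47)&(xs<.495); print(round(y,3),'front',xs[i][np.argmax(d[i])],'back',xs[i2][np.argmin(d[i2])])
for x in (.415,.42,.425):
    i=np.argmin(abs(xs-x)); j=(ys>.28)&(ys<.32); d=np.gradient(g[i])[j]; print(x,ys[j][np.argmin(d)],ys[j][np.argmax(d)])
# head top rectified at z=.144
for h,x0,x1 in ((.144,.425,.47),):
    xs,ys,o=ortho(z,.42,.47,.28,.32,h); g=cv2.GaussianBlur(o.astype(float).min(2),(0,0),1.5)
    j=abs(ys-.2988)<.008; 
    prof=g[:,(abs(ys-.2912)<.0015)|(abs(ys-.3065)<.0015)].mean(1); d=np.gradient(prof); print('head x edges',xs[np.argsort(d)[[-1,-2,-3]]],xs[np.argsort(d)[:3]]); print(np.round(prof[::4]))
E
```

```text
0.235 front 0.41000000000000003 back 0.4825000000000001
0.24 front 0.41000000000000003 back 0.4825000000000001
0.25 front 0.41000000000000003 back 0.4825000000000001
0.26 front 0.41000000000000003 back 0.4825000000000001
0.27 front 0.41000000000000003 back 0.4825000000000001
0.33 front 0.41050000000000003 back 0.4825000000000001
0.34 front 0.41050000000000003 back 0.4820000000000001
0.35 front 0.41050000000000003 back 0.4820000000000001
0.415 0.2815000000000001 0.3080000000000001
0.42 0.2820000000000001 0.3085000000000001
0.425 0.3045000000000001 0.3085000000000001
head x edges [0.435  0.4345 0.4355] [0.456  0.4555 0.4565]
[ 75.  75.  82. 112. 142. 131. 108. 133. 189. 215. 221. 223. 224. 225.
 225. 224. 223. 213. 167. 127. 120. 119. 119. 124. 126.]
```

The head centre is at (0.4455, 0.2988) and the rack-derived seat at (0.445±0.001, 0.2985), so the key is home. Now to the guard knob, at about (0.669, −0.034, 0.308).

Emit:
{"api": "step_arm", "payload": {"increments": [[[1, -2, 1], [0, 0, 0.8]], [[1.8, -3.5, 1], [0, 0, 0.8]], [[1.8, -3.6, 0], [0, 0, 0.9]], [[1.8, -3.6, 0], [0, 0, 0.9]], [[1.8, -3.6, 0], [0, 0, 0.9]], [[1.8, -3.6, 0], [0, 0, 0.9]], [[1.8, -3.6, 0], [0, 0, 0.9]], [[1.8, -3.6, 0], [0, 0, 0.9]], [[1.8, -3.6, 0], [0, 0, 0.9]], [[1.6, -3.2, 0], [0, 0, 0.5]]], "fingers": 0.6}}

```text
clock: 17.9
tool_pos: [0.6185, -0.0427, 0.4146]
eef_rot: [-0.073, 0.997, -0.0, -0.002]
contact_force: [0.0, 0.9, 1.0]
opening: 0.601
finger_force: 0.0
```

```bash
python3 - <<'E'
from h import *
from scipy.optimize import least_squares
np.set_printoptions(precision=4,suppress=True)
s=r.get_state(); print(s['tool_pos'],s['eef_rot'])
snap('wrist'); z=load('wrist'); W=cloud('wrist'); p=z['p'].astype(int)
print(proj('wrist',[.669,-.036,.308]))
m=(p.max(2)<70)&(abs(W[...,0]-.67)<.04)&(abs(W[...,1]+.04)<.05)&(W[...,2]>.285)&(W[...,2]<.335)
n,lab,st,ce=cv2.connectedComponentsWithStats(m.astype(np.uint8)); 
for i in range(1,n):
    if st[i,4]>60:
        k=W[lab==i]; c=-z['R'].T@z['t']; q=np.median(k,0); d=(q-c)/np.linalg.norm(q-c)
        sol=least_squares(lambda P:np.linalg.norm(k-P,axis=1)-.013,q+d*.01,loss='soft_l1',f_scale=.002); print(st[i],ce[i],q,sol.x)
# headstock yaw from top edges
h=W[(abs(W[...,2]-.1725)<.003)&(W[...,1]>-.03)&(W[...,1]<.2)&(W[...,0]>.45)&(W[...,0]<.66)]; print(len(h),cv2.minAreaRect(h[:,:2].astype(np.float32)*1000))
# guard points in knob's surroundings
G=W[(W[...,2]>.19)&(abs(W[...,0]-.66)<.1)&(abs(W[...,1]+.045)<.07)&(W[...,2]<.34)]
for zz in np.arange(.19,.33,.015):
    g=G[abs(G[:,2]-zz)<.0075]; print(round(zz,3),len(g),(g.min(0)[:2],g.max(0)[:2]) if len(g) else '')
E
```

```text
[ 0.6185 -0.0427  0.4146] [-0.0735  0.9973 -0.0001 -0.0017]
(np.float64(280.85889411294795), np.float64(243.80919622291339))
[270 233  23  25 383] [280.6136 245.0313] [ 0.6644 -0.0372  0.3187] [ 0.6698 -0.0341  0.3089]
9165 ((548.2879028320312, 50.15589141845703), (110.50070190429688, 177.07070922851562), 12.396856307983398)
0.19 466 (array([ 0.6196, -0.0853]), array([0.6431, 0.002 ]))
0.205 1012 (array([ 0.6251, -0.0839]), array([0.6551, 0.005 ]))
0.22 367 (array([ 0.6378, -0.0821]), array([0.659 , 0.0053]))
0.235 0 
0.25 0 
0.265 0 
0.28 613 (array([ 0.6494, -0.0794]), array([0.6781, 0.009 ]))
0.295 1377 (array([ 0.6302, -0.083 ]), array([0.6649, 0.0067]))
0.31 1609 (array([ 0.6171, -0.0855]), array([0.6804, 0.0038]))
0.325 328 (array([ 0.6599, -0.0437]), array([ 0.679 , -0.0247]))
```

The wrist camera puts the knob at (0.669, −0.035, 0.308). Before pinching I'll check the guard's profile, for finger and body clearance when it is down.

```bash
python3 - <<'E'
from h import *
np.set_printoptions(precision=1,suppress=True,linewidth=160)
a=np.radians(8.3); ex=np.array([np.cos(a),np.sin(a)]); ey=np.array([-np.sin(a),np.cos(a)])
so=np.array([.558,-.043]); h=so+.052*ex-.012*ey
K=np.array([.669,-.0355,.308]); d=K[:2]-h; print('hinge',h*1000,'knob rel lathe x,y',d@ex*1000,d@ey*1000,'r',np.hypot(d@ex,K[2]-.172)*1000)
th=np.arctan2(K[2]-.172,-(d@ex))+np.arctan2(42,142); print('theta',th)
Q=[]
for n in('wrist','side','scene'):
    W=cloud(n).reshape(-1,3); lx=(W[:,:2]-h)@ex; ly=(W[:,:2]-h)@ey
    m=(abs(ly)<.046)&(lx>-.01)&(lx<.16)&(W[:,2]>.185)&(W[:,2]<.36)&(np.linalg.norm(W-K,axis=1)>.016)
    f=-lx[m]; u=W[m,2]-.172; y=ly[m]; F=f*np.cos(th)+u*np.sin(th); U=-f*np.sin(th)+u*np.cos(th)
    Q.append(np.c_[F,U,y]*1000)
    A=Q[-1]; print(n,len(A))
A=np.vstack(Q)
for F in range(-20,180,8):
    g=A[abs(A[:,0]-F)<4]; 
    if len(g)>8: print(F,len(g),np.percentile(g[:,1],[2,25,50,75,98]), np.percentile(g[:,2],[2,98]))
E
```

```text
hinge [611.2 -47.4] knob rel lathe x,y 58.920034094162915 3.397905106909245 r 148.214609325995
theta 2.2671976546172727
wrist 5277
side 1072
scene 2055
20 273 [-1.   1.9  2.7  3.5  4.9] [-40.7  45. ]
28 472 [-0.4  2.2  3.   3.7  6.1] [-40.7  44.3]
36 483 [-0.7  2.2  3.   3.7  6.8] [-40.4  44.3]
44 494 [-1.2  2.   2.8  3.6  5.5] [-40.   43.7]
52 498 [-0.5  1.9  2.7  3.4  5.5] [-40.   44.6]
60 390 [-1.2  1.9  2.7  3.5  5.9] [-40.2  43.4]
68 89 [-2.8  0.4  2.3  3.7  8.2] [-41.   43.7]
76 87 [-1.7  0.8  2.7  3.9  7.4] [-40.9  42.1]
84 89 [-2.4  0.5  2.2  3.5  8. ] [-40.1  43.4]
92 245 [-9.7 -1.5  1.3  3.9  7.3] [-39.7  44.2]
100 294 [-17.1  -9.9  -6.3  -3.3   1.5] [-39.5  44.3]
108 310 [-76.7 -19.9 -14.8 -11.7  -6.3] [-40.  44.]
116 4247 [-76.3 -70.8 -56.1 -39.2 -20.2] [-39.4  44.4]
124 425 [-74.2 -50.8 -45.9 -39.2 -22.6] [-40.   41.6]
```

The guard-down profile is clear: top flat at z≈0.175, front flat 28 mm behind the knob, r = 148 mm, θ ≈ 2.27 rad. A vertical pinch clears it throughout. Descending on the knob.

Emit:
{"api": "step_arm", "payload": {"increments": [[[2.5, 0.35, 0], [0, 0, 0]], [[2.5, 0.35, 0], [0, 0, 0]], [[0, 0, -1], [0, 0, 0]], [[0, 0, -2], [0, 0, 0]], [[0, 0, -2.5], [0, 0, 0]], [[0, 0, -2.5], [0, 0, 0]], [[0, 0, -2], [0, 0, 0]], [[0, 0, -1.2], [0, 0, 0]], [[0, 0, -0.8], [0, 0, 0]], [[0, 0, 0], [0, 0, 0]]]}}

```text
clock: 18.95
tool_pos: [0.6679, -0.0334, 0.2952]
eef_rot: [-0.074, 0.997, 0.0, -0.001]
contact_force: [-0.3, -0.0, -0.8]
opening: 0.599
finger_force: 0.0
```

```bash
python3 - <<'E'
from h import *
np.set_printoptions(precision=4,suppress=True)
s=r.get_state(); print(s['tool_pos'],s['eef_rot'],s['contact_force'])
a0,a1=np.radians(113.4),np.radians(-16.5); ex=np.array([np.cos(np.radians(8.3)),np.sin(np.radians(8.3))])
al=np.linspace(a0,a1,51); C=np.c_[-.1482*np.cos(al)[:,None]*ex,.1482*np.sin(al)]*100
np.set_printoptions(precision=2,suppress=True); D=np.diff(C,axis=0)
for i in range(0,50,10): print(D[i:i+10].tolist() if 0 else [[round(float(v),2) for v in d] for d in D[i:i+10]])
E
```

```text
[ 0.6679 -0.0334  0.2952] [-0.0738  0.9973  0.0001 -0.0012] [-0.2711 -0.0175 -0.8164]
[[-0.62, -0.09, 0.25], [-0.63, -0.09, 0.22], [-0.64, -0.09, 0.2], [-0.64, -0.09, 0.17], [-0.65, -0.09, 0.14], [-0.66, -0.1, 0.11], [-0.66, -0.1, 0.08], [-0.66, -0.1, 0.05], [-0.66, -0.1, 0.02], [-0.66, -0.1, -0.02]]
[[-0.66, -0.1, -0.05], [-0.66, -0.1, -0.08], [-0.66, -0.1, -0.11], [-0.65, -0.09, -0.14], [-0.64, -0.09, -0.17], [-0.64, -0.09, -0.19], [-0.63, -0.09, -0.22], [-0.62, -0.09, -0.25], [-0.6, -0.09, -0.28], [-0.59, -0.09, -0.31]]
[[-0.58, -0.08, -0.33], [-0.56, -0.08, -0.36], [-0.54, -0.08, -0.39], [-0.53, -0.08, -0.41], [-0.51, -0.07, -0.43], [-0.49, -0.07, -0.46], [-0.47, -0.07, -0.48], [-0.44, -0.06, -0.5], [-0.42, -0.06, -0.52], [-0.4, -0.06, -0.54]]
[[-0.37, -0.05, -0.56], [-0.35, -0.05, -0.57], [-0.32, -0.05, -0.59], [-0.3, -0.04, -0.6], [-0.27, -0.04, -0.61], [-0.24, -0.04, -0.63], [-0.21, -0.03, -0.64], [-0.18, -0.03, -0.65], [-0.15, -0.02, -0.65], [-0.12, -0.02, -0.66]]
[[-0.09, -0.01, -0.67], [-0.06, -0.01, -0.67], [-0.03, -0.01, -0.67], [-0.0, -0.0, -0.67], [0.03, 0.0, -0.67], [0.06, 0.01, -0.67], [0.09, 0.01, -0.67], [0.12, 0.02, -0.66], [0.15, 0.02, -0.66], [0.17, 0.03, -0.65]]
```

Close on the knob (TCP lower by 2 mm first).

Emit:
{"api": "step_arm", "payload": {"increments": [[[0, 0, -0.2], [0, 0, 0]], [[0, 0, 0], [0, 0, 0]], [[0, 0, 0], [0, 0, 0]], [[0, 0, 0], [0, 0, 0]], [[0, 0, 0], [0, 0, 0]], [[0, 0, 0], [0, 0, 0]], [[0, 0, 0], [0, 0, 0]], [[0, 0, 0], [0, 0, 0]], [[0, 0, 0], [0, 0, 0]], [[0, 0, 0], [0, 0, 0]]], "fingers": 0, "grip_force": 12}}

```text
clock: 19.95
tool_pos: [0.6697, -0.0347, 0.2951]
eef_rot: [-0.073, 0.997, -0.001, 0.001]
contact_force: [1.6, -4.1, 5.4]
opening: 0.172
finger_force: 10.0
```

The opening is 15 mm, too small for the 26 mm ball's equator, and Fz is positive, so the pads sit off-centre. I'll open and remeasure.

Emit:
{"api": "step_arm", "payload": {"increments": [[[0, 0, 0], [0, 0, 0]], [[0, 0, 0], [0, 0, 0]], [[0, 0, 0], [0, 0, 0]], [[0, 0, 0], [0, 0, 0]], [[0, 0, 0], [0, 0, 0]], [[0, 0, 0], [0, 0, 0]], [[0, 0, 0], [0, 0, 0]], [[0, 0, 0], [0, 0, 0]], [[0, 0, 0], [0, 0, 0]], [[0, 0, 0], [0, 0, 0]]], "fingers": 0.7}}

```text
clock: 20.95
tool_pos: [0.6688, -0.0334, 0.2942]
eef_rot: [-0.074, 0.997, 0.0, -0.0]
contact_force: [-0.1, 0.2, 0.0]
opening: 0.706
finger_force: 0.0
```

```bash
python3 - <<'E'
from h import *
from scipy.optimize import least_squares
np.set_printoptions(precision=4,suppress=True)
s=r.get_state(); print(s['tool_pos'],s['contact_force'],s['opening'])
T=s['tool_pos']
for n in('wrist','side','scene'):
    snap(n); z=load(n); W=cloud(n); p=z['p'].astype(int); c=-z['R'].T@z['t']
    print(n,proj(n,[.669,-.0355,.308]))
    m=(p.max(2)<75)&(abs(W[...,0]-.667)<.03)&(abs(W[...,1]+.036)<.022)&(W[...,2]>.28)&(W[...,2]<.335)
    k_,lab,st,ce=cv2.connectedComponentsWithStats(m.astype(np.uint8))
    for i in range(1,k_):
        if st[i,4]>25:
            k=W[lab==i]; q=np.median(k,0); d=(q-c)/np.linalg.norm(q-c)
            sol=least_squares(lambda P:np.linalg.norm(k-P,axis=1)-.013,q+d*.01,loss='soft_l1',f_scale=.002); print(' ',st[i],ce[i],q,sol.x,k.max(0))
E
```

```text
[ 0.6688 -0.0334  0.2942] [-0.1496  0.2058  0.0252] 0.7057425594867027
wrist (np.float64(277.36886157977517), np.float64(254.70261240798544))
  [265 208  29  17 272] [279.0956 214.011 ] [ 0.6509 -0.0375  0.2952] [ 0.6493 -0.0381  0.2836] [ 0.6606 -0.0288  0.2979]
  [ 256  234   48   48 1764] [279.5249 257.7477] [ 0.6652 -0.0348  0.318 ] [ 0.6702 -0.0342  0.3086] [ 0.6782 -0.0226  0.3227]
side (np.float64(362.06038393796166), np.float64(189.2721966028304))
  [358 186   9   8  59] [361.9322 189.4746] [ 0.6633 -0.0419  0.3137] [ 0.6691 -0.0343  0.3077] [ 0.6744 -0.0318  0.3213]
scene (np.float64(251.4496343666604), np.float64(222.16627180475643))
  [244 215  16  15 173] [251.6127 222.0867] [ 0.6754 -0.0376  0.3154] [ 0.669  -0.0337  0.3089] [ 0.6836 -0.0249  0.323 ]
```

The guard hasn't moved and the knob is at (0.6695, −0.034, 0.3084). I'll lower so the grasp point sits exactly at its centre, then close again.

Emit:
{"api": "step_arm", "payload": {"increments": [[[0.05, -0.1, -0.3], [0, 0, 0]], [[0, 0, -0.25], [0, 0, 0]], [[0, 0, 0], [0, 0, 0]], [[0, 0, 0], [0, 0, 0]], [[0, 0, 0], [0, 0, 0]], [[0, 0, 0], [0, 0, 0]], [[0, 0, 0], [0, 0, 0]], [[0, 0, 0], [0, 0, 0]], [[0, 0, 0], [0, 0, 0]], [[0, 0, 0], [0, 0, 0]]]}}

```text
clock: 22.1
tool_pos: [0.6693, -0.0344, 0.2887]
eef_rot: [-0.074, 0.997, 0.0, -0.0]
contact_force: [-0.4, -0.6, 0.2]
opening: 0.703
finger_force: 0.0
```

Emit:
{"api": "step_arm", "payload": {"increments": [[[0, 0, 0], [0, 0, 0]], [[0, 0, 0], [0, 0, 0]], [[0, 0, 0], [0, 0, 0]], [[0, 0, 0], [0, 0, 0]], [[0, 0, 0], [0, 0, 0]], [[0, 0, 0], [0, 0, 0]], [[0, 0, 0], [0, 0, 0]], [[0, 0, 0], [0, 0, 0]], [[0, 0, 0], [0, 0, 0]], [[0, 0, 0], [0, 0, 0]]], "fingers": 0, "grip_force": 12}}

```text
clock: 23.1
tool_pos: [0.6694, -0.0348, 0.2887]
eef_rot: [-0.074, 0.997, -0.0, 0.0]
contact_force: [1.3, -2.0, -0.7]
opening: 0.265
finger_force: 11.8
```

Opening is 0.265, about 25 mm, so it's a proper grasp of the ball. Swinging along the arc.

Emit:
{"api": "step_arm", "payload": {"increments": [[[-0.62, -0.09, 0.25], [0, 0, 0]], [[-0.63, -0.09, 0.22], [0, 0, 0]], [[-0.64, -0.09, 0.2], [0, 0, 0]], [[-0.64, -0.09, 0.17], [0, 0, 0]], [[-0.65, -0.09, 0.14], [0, 0, 0]], [[-0.66, -0.1, 0.11], [0, 0, 0]], [[-0.66, -0.1, 0.08], [0, 0, 0]], [[-0.66, -0.1, 0.05], [0, 0, 0]], [[-0.66, -0.1, 0.02], [0, 0, 0]], [[-0.66, -0.1, -0.02], [0, 0, 0]]]}}

```text
clock: 24.1
tool_pos: [0.6048, -0.0464, 0.3018]
eef_rot: [-0.073, 0.997, -0.002, 0.001]
contact_force: [3.1, -6.5, -0.8]
opening: 0.258
finger_force: 11.5
```

The side force of −6.5 N shows the lathe yaw is nearer 10.7° than the loose key's 8.3°; the knob position relative to the socket agrees with that. I'll correct the direction.

Emit:
{"api": "step_arm", "payload": {"increments": [[[-0.65, -0.19, -0.05], [0, 0, 0.3]], [[-0.65, -0.19, -0.08], [0, 0, 0.3]], [[-0.65, -0.18, -0.11], [0, 0, 0.3]], [[-0.64, -0.17, -0.14], [0, 0, 0.3]], [[-0.63, -0.16, -0.17], [0, 0, 0.3]], [[-0.63, -0.14, -0.19], [0, 0, 0.3]], [[-0.62, -0.13, -0.22], [0, 0, 0.3]], [[-0.61, -0.12, -0.25], [0, 0, 0.3]], [[-0.6, -0.11, -0.28], [0, 0, 0]], [[-0.58, -0.11, -0.31], [0, 0, 0]]]}}

```text
clock: 25.1
tool_pos: [0.5408, -0.0585, 0.2848]
eef_rot: [-0.095, 0.996, 0.0, 0.0]
contact_force: [-4.7, -2.7, 12.9]
opening: 0.258
finger_force: 13.2
```

Emit:
{"api": "step_arm", "payload": {"increments": [[[-0.73, -0.16, -0.33], [0, 0, 0]], [[-0.71, -0.16, -0.37], [0, 0, 0]], [[-0.68, -0.15, -0.41], [0, 0, 0]], [[-0.62, -0.12, -0.51], [0, 0, 0]], [[-0.59, -0.11, -0.54], [0, 0, 0]], [[-0.56, -0.11, -0.58], [0, 0, 0]], [[-0.53, -0.1, -0.61], [0, 0, 0]], [[-0.49, -0.09, -0.63], [0, 0, 0]], [[-0.46, -0.09, -0.66], [0, 0, 0]], [[-0.42, -0.08, -0.69], [0, 0, 0]]]}}

```text
clock: 26.1
tool_pos: [0.4806, -0.0696, 0.2287]
eef_rot: [-0.095, 0.995, 0.001, -0.003]
contact_force: [-4.8, 0.6, 4.3]
opening: 0.255
finger_force: 12.1
```

Emit:
{"api": "step_arm", "payload": {"increments": [[[-0.42, -0.07, -0.71], [0, 0, 0]], [[-0.38, -0.06, -0.73], [0, 0, 0]], [[-0.29, -0.06, -0.75], [0, 0, 0]], [[-0.25, -0.05, -0.77], [0, 0, 0]], [[-0.21, -0.04, -0.78], [0, 0, 0]], [[-0.17, -0.03, -0.79], [0, 0, 0]], [[-0.12, -0.02, -0.8], [0, 0, 0]], [[-0.08, -0.02, -0.8], [0, 0, 0]], [[-0.04, -0.01, -0.81], [0, 0, 0]], [[0, 0, -0.81], [0, 0, 0]]]}}

```text
clock: 27.1
tool_pos: [0.4617, -0.0733, 0.1509]
eef_rot: [-0.095, 0.995, 0.001, -0.002]
contact_force: [-1.4, 1.5, 0.7]
opening: 0.153
finger_force: 1.4
```

The opening dropped to 0.153, so the grip may be slipping. Checking where the knob is.

```bash
cat > knob.py <<'E'
from h import *
from scipy.optimize import least_squares
np.set_printoptions(precision=4,suppress=True)
s=r.get_state(); print(s['tool_pos'],s['contact_force'],s['opening'],s['finger_force'])
for n in('side','scene','wrist'):
    snap(n); z=load(n); W=cloud(n); p=z['p'].astype(int); c=-z['R'].T@z['t']
    m=(p.max(2)<75)&(abs(W[...,0]-.475)<.05)&(abs(W[...,1]+.073)<.03)&(W[...,2]>.09)&(W[...,2]<.26)
    k_,lab,st,ce=cv2.connectedComponentsWithStats(m.astype(np.uint8))
    for i in range(1,k_):
        if st[i,4]>20:
            k=W[lab==i]; q=np.median(k,0); d=(q-c)/np.linalg.norm(q-c)
            sol=least_squares(lambda P:np.linalg.norm(k-P,axis=1)-.013,q+d*.01,loss='soft_l1',f_scale=.002); print(n,st[i],q,sol.x,np.abs(sol.fun).mean(),k.min(0),k.max(0))
# guard light points: profile
a=np.radians(10.7); ex=np.array([np.cos(a),np.sin(a)]); ey=np.array([-np.sin(a),np.cos(a)]); h=np.array([.608,-.045])
for n in('side','scene','wrist'):
    W=cloud(n).reshape(-1,3); P=load(n)['p'].reshape(-1,3).astype(int); lx=-(W[:,:2]-h)@ex; ly=(W[:,:2]-h)@ey
    m=(abs(ly)<.046)&(lx>-.01)&(lx<.13)&(W[:,2]>.165)&(W[:,2]<.29)&(P.min(1)>90)
    for F in range(0,130,20):
        g=W[m&(abs(lx-F/1000)<.01),2]
        if len(g)>5: print(n,F,len(g),np.percentile(g,[5,50,95]))
E
python3 knob.py
```

```text
[ 0.4617 -0.0733  0.1509] [-1.3713  1.5193  0.7405] 0.15292030031180598 1.3930999115109444
side [282 235  26  33 280] [ 0.4543 -0.0783  0.196 ] [ 0.4553 -0.0796  0.1984] 0.020352208010566745 [ 0.4251 -0.1024  0.153 ] [ 0.4939 -0.0498  0.2594]
scene [190 180  28  40 507] [ 0.474  -0.0678  0.208 ] [ 0.4752 -0.0707  0.2067] 0.020583941654157303 [ 0.4505 -0.1014  0.1526] [ 0.5044 -0.043   0.2599]
wrist [  171   235   258   109 12234] [ 0.4348 -0.0709  0.2465] [ 0.4385 -0.0745  0.2369] 0.01995589451711918 [ 0.425  -0.103   0.1566] [ 0.4944 -0.0469  0.26  ]
wrist [245 346  12  48 305] [ 0.4585 -0.0827  0.2501] [ 0.4518 -0.0761  0.2453] 0.0022125072395324068 [ 0.4423 -0.0851  0.2324] [ 0.4694 -0.0807  0.2599]
wrist [309 355  12  33 208] [ 0.4567 -0.0655  0.2463] [ 0.4511 -0.0566  0.2456] 0.002317220501806852 [ 0.4438 -0.0685  0.2324] [ 0.4674 -0.0634  0.26  ]
side 0 143 [0.1736 0.1798 0.1825]
side 20 136 [0.1796 0.1827 0.1861]
side 40 126 [0.1837 0.1876 0.1911]
side 60 34 [0.1877 0.191  0.1952]
side 120 18 [0.1665 0.1718 0.1925]
scene 0 390 [0.1784 0.1816 0.184 ]
scene 20 399 [0.1816 0.1846 0.1878]
scene 40 390 [0.1858 0.1887 0.1917]
scene 60 376 [0.1898 0.1929 0.1959]
scene 80 246 [0.191  0.1954 0.1981]
scene 100 105 [0.1769 0.1832 0.1894]
scene 120 41 [0.1729 0.1764 0.2604]
wrist 80 770 [0.189  0.1914 0.1932]
wrist 100 1240 [0.1833 0.1863 0.1896]
wrist 120 80 [0.1658 0.1697 0.1734]
```

The guard is at about 0.19 rad and ran slightly ahead, so the pads slid up off the ball. From here it only needs pushing down. I'll lift, shut the fingers and press on the knob from above.

Emit:
{"api": "step_arm", "payload": {"increments": [[[0, 0, 0.5], [0, 0, 0]], [[0, 0, 1], [0, 0, 0]], [[0, 0, 1], [0, 0, 0]], [[0.3, 0.05, 0.5], [0, 0, 0]], [[0, 0, 0], [0, 0, 0]], [[0, 0, 0], [0, 0, 0]], [[0, 0, 0], [0, 0, 0]], [[0, 0, 0], [0, 0, 0]], [[0, 0, 0], [0, 0, 0]], [[0, 0, 0], [0, 0, 0]]], "fingers": 0}}

```text
clock: 28.25
tool_pos: [0.4673, -0.0737, 0.182]
eef_rot: [-0.095, 0.996, 0.0, -0.0]
contact_force: [-0.0, -0.3, 0.2]
opening: 0.003
finger_force: 0.0
```

```bash
python3 knob.py
```

```text
[ 0.4673 -0.0737  0.182 ] [-0.0076 -0.3121  0.2243] 0.0025809385985394065 0.0
side [293 239  13  15 136] [ 0.4584 -0.0861  0.2265] [ 0.4635 -0.0793  0.2269] 0.004733382820340839 [ 0.4522 -0.0942  0.204 ] [ 0.4765 -0.06    0.2562]
side [294 259  10   9  68] [ 0.462  -0.0783  0.1667] [ 0.466  -0.0726  0.1588] 0.0013572211713746753 [ 0.4534 -0.0869  0.1521] [ 0.4756 -0.0661  0.173 ]
scene [193 179  17  24 261] [ 0.4763 -0.0711  0.233 ] [ 0.4732 -0.0733  0.2327] 0.005691264491548101 [ 0.4609 -0.0888  0.2065] [ 0.4843 -0.0542  0.2599]
scene [201 208  11  12  86] [ 0.4739 -0.0733  0.1689] [ 0.4672 -0.0703  0.1608] 0.0009285891681004017 [ 0.4639 -0.0826  0.1544] [ 0.4806 -0.06    0.1743]
wrist [ 243  210   80  111 5322] [ 0.4594 -0.0735  0.2276] [ 0.4632 -0.0738  0.2257] 0.014960293092588289 [ 0.4539 -0.0905  0.159 ] [ 0.4783 -0.0595  0.2598]
side 0 121 [0.1739 0.1791 0.182 ]
side 20 68 [0.1792 0.1825 0.1859]
side 40 46 [0.1829 0.1868 0.1898]
side 60 36 [0.1852 0.1907 0.1937]
side 80 47 [0.1895 0.1933 0.1969]
side 100 103 [0.1739 0.181  0.1909]
side 120 92 [0.1659 0.1723 0.1783]
scene 0 385 [0.1789 0.1817 0.1839]
scene 20 394 [0.1816 0.1846 0.1875]
scene 40 390 [0.1853 0.1886 0.192 ]
scene 60 375 [0.1896 0.1927 0.1955]
scene 80 247 [0.1915 0.1956 0.1985]
scene 100 113 [0.1772 0.1836 0.1901]
scene 120 41 [0.1732 0.1781 0.2881]
wrist 40 418 [0.1879 0.1891 0.1904]
wrist 60 906 [0.1903 0.1923 0.1942]
wrist 80 449 [0.194  0.1952 0.1965]
wrist 100 53 [0.1776 0.1815 0.1858]
wrist 120 517 [0.1654 0.1685 0.1724]
```

The knob is at (0.4665, −0.0715, 0.160), directly under the shut fingertips. Pressing down.

Emit:
{"api": "step_arm", "payload": {"increments": [[[0, 0.2, -0.4], [0, 0, 0]], [[0, 0, -0.4], [0, 0, 0]], [[0, 0, -0.4], [0, 0, 0]], [[0.05, 0, -0.4], [0, 0, 0]], [[0.05, 0, -0.4], [0, 0, 0]], [[0.05, 0, -0.4], [0, 0, 0]], [[0.05, 0, -0.4], [0, 0, 0]], [[0.05, 0, -0.4], [0, 0, 0]], [[0.05, 0, -0.3], [0, 0, 0]], [[0, 0, 0], [0, 0, 0]]]}}

```text
clock: 29.4
tool_pos: [0.4703, -0.0717, 0.1468]
eef_rot: [-0.095, 0.996, 0.0, -0.0]
contact_force: [0.6, 0.2, -0.8]
opening: 0.003
finger_force: 0.0
```

Emit:
{"api": "step_arm", "payload": {"increments": [[[0, 0, -0.1], [0, 0, 0]], [[0, 0, -0.1], [0, 0, 0]], [[0, 0, -0.1], [0, 0, 0]], [[0, 0, -0.1], [0, 0, 0]], [[0, 0, -0.1], [0, 0, 0]], [[0, 0, 0], [0, 0, 0]], [[0, 0, 0], [0, 0, 0]], [[0, 0, 0], [0, 0, 0]], [[0, 0, 0], [0, 0, 0]], [[0, 0, 0], [0, 0, 0]]]}}

```text
clock: 30.4
tool_pos: [0.4704, -0.0717, 0.1421]
eef_rot: [-0.095, 0.996, 0.0, -0.0]
contact_force: [0.3, -0.3, 0.8]
opening: 0.005
finger_force: 0.1
```

```bash
python3 knob.py | grep -v wrist
```

```text
[ 0.4704 -0.0717  0.1421] [ 0.2815 -0.3047  0.8438] 0.005461655481265461 0.12035487801767886
side [282 233  27  38 361] [ 0.4574 -0.0787  0.2005] [ 0.4559 -0.0774  0.2048] 0.028364895980177534 [ 0.4302 -0.1027  0.12  ] [ 0.4937 -0.0455  0.2599]
scene [188 182  32  40 585] [ 0.483  -0.0719  0.2271] [ 0.4877 -0.0701  0.2184] 0.02329833200553586 [ 0.4605 -0.1011  0.1472] [ 0.511  -0.043   0.2575]
side 0 154 [0.1749 0.1791 0.1822]
side 20 143 [0.1779 0.1812 0.1843]
side 40 113 [0.1809 0.1832 0.1865]
side 60 12 [0.1832 0.1861 0.188 ]
side 120 10 [0.1682 0.2057 0.2765]
scene 0 369 [0.1785 0.1812 0.1837]
scene 20 377 [0.1801 0.1828 0.1857]
scene 40 371 [0.1831 0.1857 0.1882]
scene 60 363 [0.1862 0.1887 0.1916]
scene 80 240 [0.187  0.1905 0.1936]
scene 100 79 [0.1703 0.177  0.1851]
scene 120 37 [0.1671 0.2432 0.2481]
```

Emit:
{"api": "step_arm", "payload": {"increments": [[[0, 0, 0.5], [0, 0, 0]], [[0, 0, 1], [0, 0, 0]], [[0, 0, 1], [0, 0, 0]], [[0, 0, 1], [0, 0, 0]], [[0, 0, 1], [0, 0, 0]], [[0, 0, 1], [0, 0, 0]], [[0, 0, 0.5], [0, 0, 0]], [[0, 0, 0], [0, 0, 0]], [[0, 0, 0], [0, 0, 0]], [[0, 0, 0], [0, 0, 0]]]}}

```text
clock: 31.55
tool_pos: [0.4701, -0.0717, 0.2017]
eef_rot: [-0.095, 0.996, 0.0, -0.001]
contact_force: [0.5, -0.2, 0.0]
opening: 0.008
finger_force: 0.0
```

```bash
python3 knob.py
```

```text
[ 0.4701 -0.0717  0.2017] [ 0.5132 -0.1549  0.0477] 0.008177602017880271 0.0
side [294 232  13  15 116] [ 0.4614 -0.0809  0.245 ] [ 0.4676 -0.0757  0.244 ] 0.003265765877598203 [ 0.4554 -0.0916  0.2212] [ 0.4787 -0.0581  0.2599]
side [294 261  10  10  71] [ 0.4636 -0.0783  0.1573] [ 0.4668 -0.0719  0.1498] 0.001835508614219485 [ 0.4544 -0.0891  0.1145] [ 0.4868 -0.0565  0.1662]
scene [193 180  17  17 182] [ 0.479  -0.0709  0.2452] [ 0.473  -0.0725  0.244 ] 0.0033038423627294693 [ 0.4678 -0.0867  0.225 ] [ 0.4848 -0.0542  0.2599]
scene [201 211  12  11  82] [ 0.4747 -0.0726  0.1597] [ 0.4687 -0.0695  0.1519] 0.0011270342331356903 [ 0.4632 -0.0823  0.1506] [ 0.4825 -0.06    0.1658]
wrist [265 194  36  34 945] [ 0.4652 -0.072   0.1609] [ 0.4688 -0.0712  0.1512] 0.0003726305815552905 [ 0.4556 -0.0833  0.1523] [ 0.478  -0.0587  0.1655]
wrist [ 244  234   78   58 2620] [ 0.4618 -0.0713  0.2445] [ 0.468  -0.0715  0.242 ] 0.008396144260854018 [ 0.4567 -0.0881  0.1435] [ 0.4955 -0.0581  0.26  ]
side 0 112 [0.1741 0.1789 0.1824]
side 20 79 [0.1781 0.1808 0.1836]
side 40 81 [0.1804 0.1839 0.1868]
side 60 81 [0.1832 0.187  0.1898]
side 80 110 [0.1833 0.1876 0.1915]
side 100 229 [0.1687 0.1769 0.1857]
side 120 74 [0.1653 0.1672 0.1716]
scene 0 364 [0.1785 0.1811 0.1835]
scene 20 391 [0.1802 0.1829 0.1857]
scene 40 367 [0.1832 0.1858 0.1884]
scene 60 356 [0.186  0.1888 0.1913]
scene 80 238 [0.1866 0.1907 0.1935]
scene 100 90 [0.1703 0.1772 0.1845]
scene 120 21 [0.1664 0.1683 0.2418]
wrist 0 152 [0.1796 0.1804 0.1814]
wrist 20 831 [0.1809 0.1823 0.1838]
wrist 40 793 [0.1837 0.1851 0.1867]
wrist 80 38 [0.1845 0.188  0.1906]
wrist 100 939 [0.1689 0.1727 0.1762]
wrist 120 550 [0.1655 0.1679 0.171 ]
```

The knob is now at (0.4688, −0.071, 0.151). Contact with the ball evidently starts about 22 mm behind the TCP, which also explains the earlier grasps. I'll press further down until the stop is felt.

Emit:
{"api": "step_arm", "payload": {"increments": [[[0, 0, -1.5], [0, 0, 0]], [[0, 0, -2], [0, 0, 0]], [[0, 0, -1.7], [0, 0, 0]], [[0, 0, -0.6], [0, 0, 0]], [[0, 0, -0.3], [0, 0, 0]], [[0, 0, -0.3], [0, 0, 0]], [[0.05, 0, -0.3], [0, 0, 0]], [[0.05, 0, -0.3], [0, 0, 0]], [[0.05, 0, -0.3], [0, 0, 0]], [[0.05, 0, -0.2], [0, 0, 0]]]}}

```text
clock: 32.7
tool_pos: [0.4726, -0.0716, 0.1271]
eef_rot: [-0.095, 0.996, 0.0, 0.0]
contact_force: [-0.4, 0.2, 0.7]
opening: 0.01
finger_force: 0.5
```

Emit:
{"api": "step_arm", "payload": {"increments": [[[0, 0, -0.2], [0, 0, 0]], [[0, 0, -0.2], [0, 0, 0]], [[0, 0, -0.2], [0, 0, 0]], [[0, 0, -0.1], [0, 0, 0]], [[0, 0, -0.1], [0, 0, 0]], [[0, 0, 0], [0, 0, 0]], [[0, 0, 0], [0, 0, 0]], [[0, 0, 0], [0, 0, 0]], [[0, 0, 0], [0, 0, 0]], [[0, 0, 0], [0, 0, 0]]]}}

```text
clock: 33.7
tool_pos: [0.4735, -0.0716, 0.1206]
eef_rot: [-0.095, 0.996, -0.0, 0.001]
contact_force: [-1.8, 0.9, 15.7]
opening: 0.007
finger_force: 8.0
```

```bash
python3 knob.py | egrep '^\[|scene|side'
```

```text
[ 0.4735 -0.0716  0.1206] [-1.7989  0.9466 15.6572] 0.007025062998081498 7.978760004043579
side [283 233  28  43 443] [ 0.4549 -0.0782  0.2196] [ 0.4527 -0.0767  0.21  ] 0.03190922104710848 [ 0.432  -0.103   0.1238] [ 0.4998 -0.0442  0.2597]
scene [190 183  31  46 760] [ 0.4938 -0.072   0.2257] [ 0.4954 -0.0715  0.221 ] 0.024821958618644373 [ 0.4641 -0.1029  0.127 ] [ 0.5133 -0.0431  0.2599]
side 0 163 [0.1745 0.1781 0.1818]
side 20 168 [0.1738 0.1772 0.1804]
side 40 155 [0.1747 0.1776 0.1801]
side 60 38 [0.1747 0.1773 0.1813]
side 120 13 [0.2227 0.2559 0.2749]
scene 0 344 [0.1773 0.1806 0.1828]
scene 20 331 [0.1773 0.1792 0.1815]
scene 40 336 [0.1771 0.1793 0.1813]
scene 60 315 [0.1771 0.1792 0.1817]
scene 80 216 [0.1759 0.1792 0.1813]
scene 120 18 [0.2232 0.2249 0.2261]
```

The stop is felt (15.7 N) and the top flat is level. Retreating and verifying.

Emit:
{"api": "step_arm", "payload": {"increments": [[[0, 0, 0.3], [0, 0, 0]], [[0, 0, 0.5], [0, 0, 0]], [[0, 0, 0.8], [0, 0, 0]], [[0, 0, 1.5], [0, 0, 0]], [[0, 0, 2.5], [0, 0, 0]], [[0, 0, 3], [0, 0, 0]], [[0, 0, 3], [0, 0, 0]], [[0, 0, 3], [0, 0, 0]], [[0, 0, 3], [0, 0, 0]], [[0, 0, 2], [0, 0, 0]]]}}

```text
clock: 34.85
tool_pos: [0.4726, -0.0718, 0.3175]
eef_rot: [-0.094, 0.996, -0.0, 0.001]
contact_force: [0.5, 0.2, 0.4]
opening: 0.005
finger_force: 0.0
```

Emit:
{"api": "step_arm", "payload": {"increments": [[[-1, 2, 1], [0, 0, 0]], [[-1, 3, 1], [0, 0, 0]], [[-1, 3, 1], [0, 0, 0]], [[-1, 3, 0], [0, 0, 0]], [[-1, 3, 0], [0, 0, 0]], [[-1, 3, 0], [0, 0, 0]], [[0, 3, 0], [0, 0, 0]], [[0, 3, 0], [0, 0, 0]], [[0, 2, 0], [0, 0, 0]], [[0, 0, 0], [0, 0, 0]]]}}

```text
clock: 35.85
tool_pos: [0.4118, 0.1811, 0.3454]
eef_rot: [-0.097, 0.995, 0.001, -0.0]
contact_force: [0.4, -1.5, 0.0]
opening: 0.004
finger_force: 0.0
```

```bash
python3 knob.py; python3 - <<'E'
from h import *
np.set_printoptions(precision=4,suppress=True)
for n in('wrist','side','scene'):
    W=cloud(n).reshape(-1,3)
    b=W[(abs(W[:,0]-.445)<.08)&(abs(W[:,1]-.2985)<.03)&(W[:,2]>.125)&(W[:,2]<.16)]
    h=b[b[:,2]>.1415]
    if len(b): print(n,'head top',len(h),np.median(h,0),h.min(0),h.max(0),'bar',b.min(0),b.max(0))
for nm,n,P in [('lc','scene',[.4489,.3738,.1324]),('brass','scene',[.4497,.2143,.1293]),('cand','scene',[.6213,.262,.1283]),('tub','scene',[.3379,-.2025,.0771])]:
    u,v=proj(n,P); print(nm,P,pt(n,int(u+.5),int(v+.5)))
E
```

```text
[0.4118 0.1811 0.3454] [ 0.3803 -1.5299  0.0154] 0.00396842399926716 0.0
side [295 266  10  10  69] [ 0.4679 -0.0774  0.1351] [ 0.4713 -0.0706  0.1296] 0.001269260897747746 [ 0.4578 -0.0843  0.1215] [ 0.4809 -0.0658  0.1445]
scene [204 219  11  10  74] [ 0.4781 -0.0713  0.1401] [ 0.4735 -0.0691  0.1309] 0.001023587577613762 [ 0.4672 -0.0814  0.1304] [ 0.4857 -0.059   0.147 ]
wrist [ 56 166  24  19 364] [ 0.4701 -0.0649  0.1392] [ 0.4737 -0.0701  0.1304] 0.0005177918966304981 [ 0.4611 -0.0774  0.1278] [ 0.482  -0.0571  0.1445]
wrist [ 64 192  16   6  43] [ 0.4958 -0.0607  0.1363] [ 0.5062 -0.0638  0.1312] 0.0007103835139285707 [ 0.4936 -0.0716  0.1264] [ 0.4979 -0.0571  0.1404]
side 0 161 [0.1749 0.1788 0.1817]
side 20 163 [0.1742 0.1774 0.1809]
side 40 169 [0.1746 0.1775 0.1806]
side 60 176 [0.1745 0.1778 0.1806]
side 80 211 [0.1711 0.1766 0.1796]
side 100 105 [0.1657 0.1685 0.175 ]
scene 0 347 [0.1773 0.1804 0.1834]
scene 20 344 [0.1771 0.1791 0.1815]
scene 40 324 [0.177  0.1792 0.1817]
scene 60 323 [0.1772 0.1792 0.1815]
scene 80 212 [0.1761 0.1792 0.1814]
wrist 0 1194 [0.1775 0.1798 0.182 ]
wrist 20 1219 [0.1773 0.1787 0.1802]
wrist 40 1274 [0.1771 0.1787 0.1803]
wrist 60 1338 [0.1772 0.1786 0.1804]
wrist 80 1614 [0.1715 0.1778 0.1801]
wrist 100 566 [0.1653 0.1682 0.1721]
wrist head top 325 [0.4444 0.2984 0.1445] [0.3911 0.2878 0.1418] [0.4558 0.3099 0.1465] bar [0.3839 0.2876 0.125 ] [0.5052 0.3099 0.1465]
side head top 24 [0.4411 0.2941 0.1437] [0.4284 0.2852 0.1415] [0.452  0.3085 0.1463] bar [0.3828 0.28   0.1252] [0.5043 0.3085 0.1463]
scene head top 59 [0.4468 0.2996 0.1446] [0.4047 0.2884 0.1416] [0.5016 0.3111 0.1486] bar [0.3828 0.288  0.1251] [0.5074 0.3111 0.1486]
lc [0.4489, 0.3738, 0.1324] [0.449  0.3744 0.1314]
brass [0.4497, 0.2143, 0.1293] [0.4501 0.2146 0.1301]
cand [0.6213, 0.262, 0.1283] [0.6199 0.2617 0.1293]
tub [0.3379, -0.2025, 0.0771] [ 0.3378 -0.2025  0.0763]
```

```bash
python3 -c "
from plant import r
print(r.finish_job())"
```

```text
the job is handed in; nothing more can be done
None
```

The key hangs upright by its collar in the middle notch, at the back to within about 1 mm. The guard is down on its stop, and the rack tools, paint tub and candlestick haven't moved. I handed the job in at about 36 s; no verdict was returned.

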